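# Clamp wooden blanks in a wedge jig with a square-drive key

## Task

Clamp all the loose wooden blanks in the jig, ready for drilling: lay them flat in the row between the long jaw and the fence, long sides along the fence, the first one against the end stop and each further one butted end to end against the last. Then take the square-drive key from its rest, fit it into the square socket of the wedge screw and screw the wedge down clockwise, as far as it goes, so that the jaw grips every blank. Finish by standing the key back in its rest, and leave the other things on the bench alone.

Things in the scene. Friction and masses are not known exactly. Their poses are not given: they have to be found in the camera images.
- jig: Clamping jig fixed to the bench: plywood base, x = -108 to 108, y = -74 to 66, top at z = 30 mm. Origin: under its middle, z up. Wooden fence along the +y side (inner face y = 53); end stop across the +x end of the row (face x = 96); the -x end is open. Jaw, fence and stop are 42 mm high, so blanks stand 26 mm proud. The wedge with its screw is at x = 0, y = -35 mm.
- place1 (a point): Where the centre of the first blank comes to lie when clamped, against the end stop and the fence: 49 mm above the bench, jig frame x = 63, y = 31, z = 49 mm. Axes are the jig's: the row and the blanks' long sides run along x, the jaw presses along +y.
- place2 (a point): The same for the second blank, butted against the first: 66 mm farther to the jig's -x.
- place3 (a point): The same for the third blank, if there is one: another 66 mm farther to -x.
- rest (a point): Centre of the mouth of the key's rest, a wooden block on the +x end of the jig: an upright round hole 28 mm wide, 36 mm deep with a 3 mm bevel. The mouth is 48 mm above the bench (jig frame x = 136, y = -38 mm). Axes are the jig's.
- jaw: Long steel jaw, x = -95 to +90 mm in the jig's frame; its pose is the jig's, shifted by its travel along y. Open, its face stands at y = 0.5 mm (the row is then 52.5 mm wide for a 44 mm blank). It moves to +y with the wedge, 1 mm for 1 mm, by 9 mm in all, and then presses the blanks on the fence. At the start it may stand up to 1.2 mm out.
- socket (a point): Centre of the mouth of the wedge screw's square socket (20 mm square, 18 deep, 3 mm bevelled mouth) in its round 48 mm head. Axes are the jig's and do not turn with the screw: which way the square faces varies and is not told (see it, or turn the key lightly pressed on it). Clockwise from above it sinks 4.5 mm a turn; mouth at z = 42 to 43 mm at first, 34 at its stop; 0.1 N m.
- key_handle (a point): Middle of the key's round dark wooden handle (38 mm across, 60 long). z points from tip to handle; x, y are square to the shank's flats. Key: 125 mm long, 0.25 kg, an 18 mm square steel shank from the tip to 64 mm, then the handle; this point is 94 mm from the tip. It starts upright in its rest, tip on the hole's floor, turned any way, and stands by itself in rest and socket.
- key_tip (a point): Centre of the end face of the key's square shank, same axes as key_handle.
- key: The key as a whole, origin at the tip.
- blank1_mid (a point): Centre of a planed wooden blank, 66 mm long (its x), 44 mm wide (its y), 38 mm high (its z), about 0.09 kg, with a pencilled cross on top, lying loose on the bench in front of the jig. Two or three blanks are there at a start; an absent one reads None.
- blank2_mid (a point): Centre of a planed wooden blank, 66 mm long (its x), 44 mm wide (its y), 38 mm high (its z), about 0.09 kg, with a pencilled cross on top, lying loose on the bench in front of the jig. Two or three blanks are there at a start; an absent one reads None.
- blank3_mid (a point): Centre of a planed wooden blank, 66 mm long (its x), 44 mm wide (its y), 38 mm high (its z), about 0.09 kg, with a pencilled cross on top, lying loose on the bench in front of the jig. Two or three blanks are there at a start; an absent one reads None.
- blank1: The same blank as blank1_mid, origin at the centre of its underside.
- blank2: The same blank as blank2_mid, origin at the centre of its underside.
- blank3: The same blank as blank3_mid, origin at the centre of its underside.
- sanding_discs: Stack of sanding discs, 116 mm across, 9 mm high, lying behind the work: leave alone.
- tape_measure: Tape measure, 55 x 82 x 66 mm, standing behind the work: leave alone.
- glue_bottle: Glue bottle, 48 mm across, 134 mm high, behind the work: leave alone.

How it is judged:
By the outcome, as a careful person would: the job done as asked, in the order asked, and still so for the second after the job is handed in, with the robot touching nothing.
Of blank1, blank2, blank3 only 2 to 3 are there at a start; the rules pass over those that are not, and their reading is None.
At some moment in a run one of blank1, blank2, blank3 may be knocked a few centimetres aside while the robot is not near it.
It also fails if it takes over 200 s, if anything falls off the work surface, if the arm or the gripper's body presses on something with over 40 N, if the wrist force passes 120 N, or if a joint passes its speed limit or range.

## Robot

A 6-joint arm with a two-finger parallel gripper is mounted at the origin on a cart in front of the work surface, level with it; the furniture and walls round the work are solid. World frame = base frame: x ahead of the robot, y to its left, z up, the work surface at z = 0. Lengths are in m, angles in rad, forces in N, time in s.
With the tool pointing down it reaches from about 0.35 to 0.975 m from the base axis. Payload 4.9 kg.
Tool frame: the origin (TCP) lies between the finger pads; the fingertips stand 19 mm ahead of it and the grasp point (between the pads) is the TCP; z points along the fingers, y is the line along which they close (so a half turn about z gives the same grasp; the last joint's range is limited). The gripper opens to 85 mm and grips with 20 to 120 N. Pads are 22 mm wide; open, the fingers measure 114 mm over their backs; the gripper's body (76 mm by 85 mm) begins 54 mm behind the grasp point. The pads swing forward as they close: fully open they stand 13 mm farther back than shut.
Start: joints at [-1.329, 0.053, 1.613, -0, 1.476, -0.119], TCP at [0.221, -0.585, 0.25] pointing down, gripper open.
Joint ranges: [-3.01, 3.01], [-1.01, 2.22], [0.06, 2.58], [-1.02, 4.17], [0.09, 2.62], [-3.14, 3.14]. Speed limits (rad/s): [2.57, 2.57, 3.14, 3.14, 3.14, 3.14].

## Interface

Orientations are given as a rotation vector (axis times angle).
In Python, from station import ctrl gives the robot as it stands. The module is installed in compiled form; this text tells all that it offers.
- The arm moves only by the tool servo_tool, never from a script. Its argument "increments" is a list that holds one entry, the list of rows, each a list of 5 numbers: the finger opening in cm, from 0 to 8.54, then the shift along the tool's x, y, z in cm, then the turn about the tool's z in degrees. A call has 1 to 5 rows; each row is the pose to reach, as a shift and turn from the pose commanded when the call began, along the tool's axes at that moment; what a row does not reach only later rows make up. A row lasts 1/10 s, in which the tool goes at most 50 mm and 8.59 degrees, less where a joint would pass 70% of its speed; a pose out of reach is approached as far as the arm can. A call with a gripper value outside its range is refused whole. The fingers move at their own pace and stop on an object; "newtons" is the grip in N (left out, the last holds). Time passes only in rows, so rows that repeat a pose let the fingers close. It gives the time, the measured TCP pose, the force, the opening and the grip force at its end, in the units of the state.
- ctrl.get_obs(): the state, without advancing time (a new reading comes with each control period).
- ctrl.get_image(name): name is "side" or "top"; returns a dict with "img" (420x560x3 uint8, red, green, blue), "fx", "fy", "cx", "cy" (pixels), "rvec" (rotation vector, rad) and "tvec" (3), from world to camera coordinates, as OpenCV has them. Camera axes: x right, y down, z forward; pixel columns grow to the right and rows downward; lengths in m; the calibration is good to about 2 mm. A picture is of the moment at which its call begins. There is no depth.
- ctrl.finish_job(): hands the job in; it is judged then, once.
The state is a dict: "t": time; "q": joint angles; "dq": joint speeds; "effort": joint torques, N m; "tool_pos": TCP position; "tool_rot": TCP orientation; "contact_force": force on the tool from outside, world axes, zero at the start; "wrist_torque": the same for the moment, N m; "opening": finger opening in m; "grip_force": force on a finger pad.
Only numpy, scipy, OpenCV 4.12 (cv2) and the standard library are available. Lean on these libraries where they do the work, as an engineer would, in place of code of your own. Each camera call takes 0.05 s, during which the arm holds its last target. There are 200 camera calls.

## Working session

There is one attempt and no reset: what is moved stays moved. The work goes in short steps, Python scripts to look and compute and a tool call to move; the robot and the scene stay as the last step left them, time stands still between calls to the robot, and variables do not carry over. Pictures are saved under pics/ and viewed, at most 14 in all, crops included, and the job is handed in when it is done.

Besides the shell and the picture viewer there is one more tool, called after "Request:" in YAML: its name, and indented under it one key for each argument. servo_tool: Moves the arm, as the interface text tells. Its arguments: {"type":"object","properties":{"increments":{"type":"array"},"newtons":{"type":"number"}},"required":["increments"]}

```bash
mkdir -p pics; ls; python3 - <<'E'
from station import ctrl
import cv2
o=ctrl.get_obs(); print(o['t'],o['tool_pos'],o['tool_rot'],o['opening'])
for n in('top','side'):
    d=ctrl.get_image(n); cv2.imwrite(f'pics/{n}0.png',d['img'][:,:,::-1]); print(n,{k:d[k] for k in d if k!='img'})
E
```

```text
pics
0.0 [ 0.22049777 -0.58418596  0.24905327] [-3.08856151e+00 -5.63381056e-01  2.27414018e-04] 0.08555619106822294
top {'fx': 414.88127258879524, 'fy': 414.88127258879524, 'cx': 274.05406478321237, 'cy': 212.2216932775447, 'rvec': array([ 2.16825563, -2.12477225,  0.15265701]), 'tvec': array([-0.21845242,  0.58643084,  0.87244825])}
side {'fx': 479.78895686073605, 'fy': 479.78895686073605, 'cx': 274.63252631056525, 'cy': 207.80890930848582, 'rvec': array([ 2.15185951, -0.38980161,  0.20301515]), 'tvec': array([-0.60214047,  0.07971658,  0.88355767])}
```

View pics/top0.png

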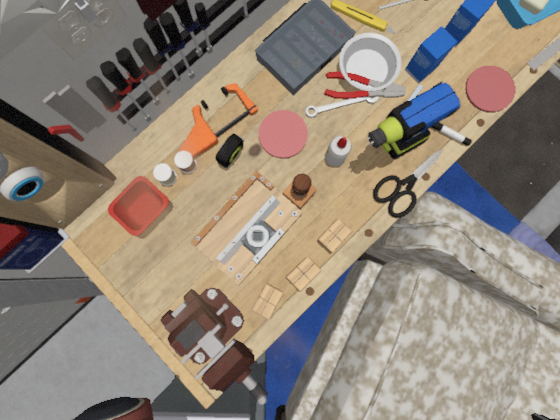

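View pics/side0.png

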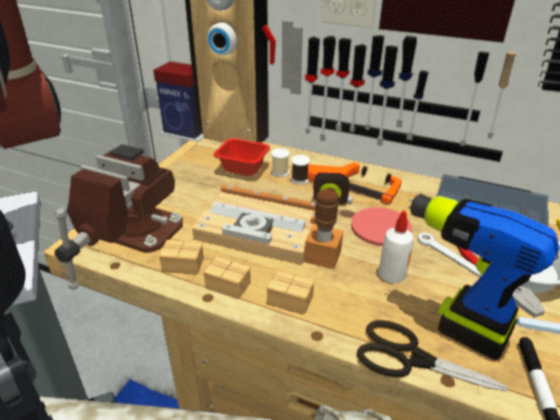

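The top view shows the jig at about (248,228), the key in its rest at (300,188), and three blanks at (335,236), (303,274) and (268,301). I'll zoom in on the work area next.

```bash
cat >h.py <<'E'
from station import ctrl
import cv2, numpy as np
def cam(n):
    d=ctrl.get_image(n); d['R']=cv2.Rodrigues(d['rvec'])[0]; d['C']=-d['R'].T@d['tvec']; return d
def pt(d,px,z):
    px=np.atleast_2d(px).astype(float)
    r=np.c_[(px[:,0]-d['cx'])/d['fx'],(px[:,1]-d['cy'])/d['fy'],np.ones(len(px))]@d['R']
    return (d['C']+r*((z-d['C'][2])/r[:,2])[:,None])[:,:2]
def proj(d,P):
    p=np.atleast_2d(P)@d['R'].T+d['tvec']; return np.c_[p[:,0]/p[:,2]*d['fx']+d['cx'],p[:,1]/p[:,2]*d['fy']+d['cy']]
def crop(d,x0,y0,w,h,s,name):
    cv2.imwrite(name,cv2.resize(d['img'][y0:y0+h,x0:x0+w,::-1],None,fx=s,fy=s,interpolation=cv2.INTER_CUBIC))
E
python3 - <<'E'
from h import *
d=cam('top'); crop(d,180,165,180,150,4,'pics/c1.png')
print(d['C'],pt(d,[[335,236],[303,274],[268,301]],.038),pt(d,[[258,236],[300,185]],.042))
E
```

```text
[ 0.46030453 -0.20889103  0.94724486] [[ 0.54128644 -0.3414068 ]
 [ 0.45731915 -0.27199074]
 [ 0.39843492 -0.19741546]] [[ 0.53751921 -0.17249838]
 [ 0.6531142  -0.263023  ]]
```

View pics/c1.png

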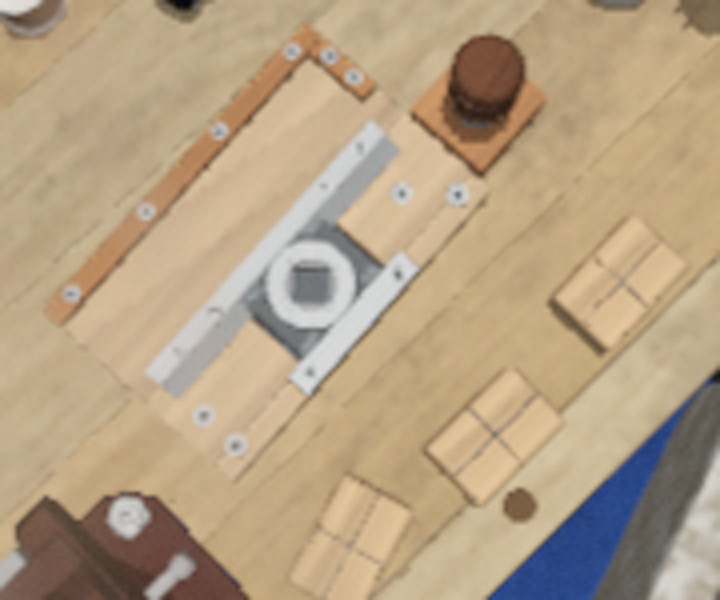

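Three blanks are on the bench. In the crop, the pencil crosses are at (622,281), (495,435) and (349,546), the screw head is at (311,284), and the jig's corners and fence are clear. Next I'll fit the jig pose and the blank poses.

```bash
cat >>h.py <<'E'
def wrap(a,p=np.pi): return (a+p/2)%p-p/2
def delta(xyz,yaw=None):
    "tool-axis shift (cm) and turn (deg) to bring TCP to xyz with finger closing line at world yaw"
    o=ctrl.get_obs(); R=cv2.Rodrigues(np.array(o['tool_rot']))[0]
    s=R.T@(np.array(xyz)-o['tool_pos'])*100
    a=np.arctan2(R[1,1],R[0,1]); t=0 if yaw is None else -np.degrees(wrap(yaw-a))
    print('t',round(o['t'],2),'pos',np.round(o['tool_pos'],4),'yaw',round(np.degrees(a),1),'q6',round(o['q'][5],2),'SHIFT',np.round(s,2),'TURN',np.round(t,1),'F',np.round(o['contact_force'],1),'op',round(o['opening'],4))
E
python3 - <<'E'
from h import *
d=cam('top')
f=lambda p:np.array(p,float)/4+[180,165]
J=[(108,-74,30,487,194),(-108,-74,30,236,477),(0,-35,42.5,311,284),(96,53,42,313,62),(136,-38,48,478,104) ]
J=np.array(J[:4])
w=np.array([pt(d,f(r[3:]),r[2]/1e3)[0] for r in J]); m=J[:,:2]/1e3
wc,mc=w.mean(0),m.mean(0); H=(m-mc).T@(w-wc); th=np.arctan2(H[0,1]-H[1,0],H[0,0]+H[1,1])
R=np.array([[np.cos(th),-np.sin(th)],[np.sin(th),np.cos(th)]]); o=wc-R@mc
print('jig',o,np.degrees(th),'res mm',np.round(((m@R.T+o)-w)*1e3,1))
W=lambda x,y:np.round(R@[x/1e3,y/1e3]+o,4)
for n,p in dict(p1=(63,31),p2=(-3,31),p3=(-69,31),sock=(0,-35),rest=(136,-38)).items(): print(n,W(*p))
for c,a,b in(((622,281),(553,295),(636,217)),((495,435),(427,448),(510,370)),((349,546),(291,580),(352,474))):
    q=pt(d,[f(c),f(a),f(b)],.038); v=q[2]-q[1]; print('blank',np.round(q[0],4),np.degrees(np.arctan2(v[1],v[0])),np.linalg.norm(v))
P=lambda x,y,z:np.round((proj(d,[*(R@[x/1e3,y/1e3]+o),z/1e3])[0]-[180,165])*4)
print('chk rest corner/jaw ends/handle top',P(136,-38,48),P(90,.5,42),P(-95,.5,42),P(-108,53,42),P(136,-38,137))
delta([.54,-.34,.15],th+np.pi/2)
E
```

```text
jig [ 0.55861923 -0.14560463] -40.820510491251994 res mm [[ 1.1 -3.8]
 [-3.9  2.3]
 [-1.7 -0.1]
 [ 4.5  1.6]]
p1 [ 0.6266 -0.1633]
p2 [ 0.5766 -0.1202]
p3 [ 0.5267 -0.077 ]
sock [ 0.5357 -0.1721]
rest [ 0.6367 -0.2633]
blank [ 0.543  -0.3425] -45.99369263329799 0.0634122979789867
blank [ 0.4579 -0.2736] -46.077584487937024 0.06186393497129774
blank [ 0.3974 -0.1958] -29.023275886923052 0.06472401622322929
chk rest corner/jaw ends/handle top [481. 107.] [373. 124.] [145. 373.] [ 58. 326.] [492.  73.]
t 0.2 pos [ 0.2206 -0.5844  0.2495] yaw -69.3 q6 -0.12 SHIFT [ 38.51 -11.58   9.97] TURN 61.5 F [-0.1  0.6  0.3] op 0.0852
```

```bash
python3 - <<'E'
from h import *
d=cam('top')
f=lambda p:(np.array(p,float)+.5)/4-.5+[180,165]
J=np.array([(0,-35,42.5,311,284),(96,53,42,313,62),(90,1,42,374,121),(-95,1,42,146,373),(-108,53,42,63,325)])
w=np.array([pt(d,f(r[3:]),r[2]/1e3)[0] for r in J]); m=J[:,:2]/1e3
wc,mc=w.mean(0),m.mean(0); H=(m-mc).T@(w-wc); th=np.arctan2(H[0,1]-H[1,0],H[0,0]+H[1,1])
R=np.array([[np.cos(th),-np.sin(th)],[np.sin(th),np.cos(th)]]); o=wc-R@mc
print('jig',o,np.degrees(th),'res mm in jig axes',np.round(((m@R.T+o)-w)@R*1e3,1))
W=lambda x,y:np.round(R@[x/1e3,y/1e3]+o,4)
for n,p in dict(p1=(63,31),p2=(-3,31),p3=(-69,31),sock=(0,-35),rest=(136,-38)).items(): print(n,W(*p))
P=lambda x,y,z:np.round((proj(d,[*(R@[x/1e3,y/1e3]+o),z/1e3])[0]-[180,165]+.5)*4-.5)
print('corners',P(108,-74,30),P(-108,-74,30),P(136,-38,137),P(136,-38,48))
for c in((622,281),(495,435),(349,546)): print(np.round(pt(d,f(c),.038)[0],4))
# side-view check of heights
s=cam('side'); 
for q in(W(0,-35),W(90,.5),W(-95,.5)): print('side',np.round(proj(s,[*q,.0425])[0],1))
for c in((622,281),(495,435),(349,546)): print('side',np.round(proj(s,[*pt(d,f(c),.038)[0],.038])[0],1))
crop(s,150,170,200,150,4,'pics/s1.png')
E
```

```text
jig [ 0.55929779 -0.14592445] -40.91862492312369 res mm in jig axes [[-0.6 -2.2]
 [ 3.1  3. ]
 [-0.9 -1.4]
 [ 0.1 -0. ]
 [-1.6  0.6]]
p1 [ 0.6272 -0.1638]
p2 [ 0.5773 -0.1205]
p3 [ 0.5275 -0.0773]
sock [ 0.5364 -0.1724]
rest [ 0.6372 -0.2637]
corners [496. 193.] [233. 484.] [494.  73.] [483. 108.]
[ 0.5438 -0.3417]
[ 0.4587 -0.2728]
[ 0.3981 -0.195 ]
side [253.2 223.9]
side [305.8 223.2]
side [215.1 203.5]
side [291.7 285.5]
side [227.5 270.6]
side [181.2 250.2]
```

View pics/s1.png

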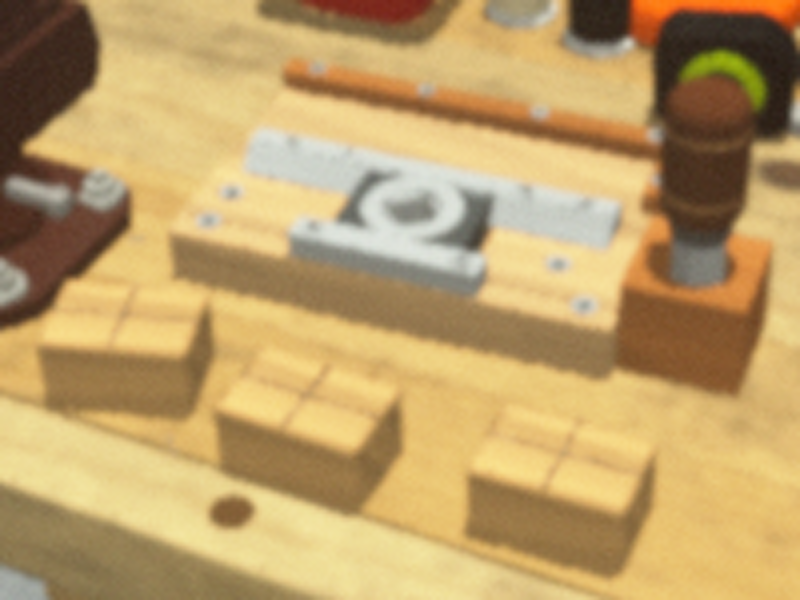

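The side view has all the features about 1.5–2.5 px higher than predicted from the top view. I'll cast rays onto known heights in both views and average the results.

```bash
python3 - <<'E'
from h import *
d,s=cam('top'),cam('side')
f=lambda p:(np.array(p,float)+.5)/4-.5+[180,165]
g=lambda p:(np.array(p,float)+.5)/4-.5+[150,170]
L=dict(A=((622,281),(563,458),.038),B=((495,435),(312,397),.038),C=((349,546),(124,318),.038),
 sock=((311,284),(412,206),.0425),jawR=((374,121),(620,202),.042),jawL=((146,373),(258,130),.042),
 s1=((401,192),(557,264),.030),s2=((457,194),(584,306),.030),s3=((203,415),(231,191),.030),s4=((235,445),(208,220),.030),restBlk=((482,172),(738,390),.0))
for k,(a,b,z) in L.items():
    p,q=pt(d,f(a),z)[0],pt(s,g(b),z)[0]
    # triangulate
    A=[];r=[]
    for c,px in((d,f(a)),(s,g(b))):
        v=np.array([(px[0]-c['cx'])/c['fx'],(px[1]-c['cy'])/c['fy'],1])@c['R']; v/=np.linalg.norm(v); M=np.eye(3)-np.outer(v,v); A.append(M); r.append(M@c['C'])
    X=np.linalg.solve(A[0]+A[1],r[0]+r[1])
    print(k,np.round(p*1e3,1),np.round(q*1e3,1),'avg',np.round((p+q)*500,1),'tri',np.round(X*1e3,1))
E
```

```text
A [ 543.8 -341.7] [ 543.  -338.1] avg [ 543.4 -339.9] tri [ 542.7 -341.    40.9]
B [ 458.7 -272.8] [ 459.9 -268.9] avg [ 459.3 -270.8] tri [ 458.9 -272.6   41.4]
C [ 398.1 -195. ] [ 397.8 -191.7] avg [ 397.9 -193.4] tri [ 397.9 -195.    40.5]
sock [ 538.3 -171.1] [ 538.1 -164. ] avg [ 538.2 -167.6] tri [ 536.9 -171.1   47.9]
jawR [ 629.6 -203.7] [ 629.7 -194.3] avg [ 629.6 -199. ] tri [ 626.9 -203.3   49.2]
jawL [488.1 -82.9] [487.4 -77.4] avg [487.8 -80.1] tri [487.1 -83.2  45.9]
s1 [ 591.8 -219.5] [ 590.9 -213.1] avg [ 591.3 -216.3] tri [ 589.8 -219.1   35. ]
s2 [ 591.3 -250.8] [ 590.8 -245. ] avg [ 591.1 -247.9] tri [ 589.7 -250.3   34.6]
s3 [ 466.3 -113.3] [ 465.8 -105.9] avg [ 466.  -109.6] tri [ 465.3 -113.7   35.5]
s4 [ 450.4 -131.4] [ 450.  -124.7] avg [ 450.2 -128.1] tri [ 449.7 -131.7   35.1]
restBlk [ 608.7 -266.4] [ 646.9 -289.2] avg [ 627.8 -277.8] tri [ 630.7 -275.   -10.2]
```

Request:
servo_tool:
  increments:
    - [[8.54, 4.8, -1.45, 0, 0], [8.54, 9.6, -2.9, 0, 0], [8.54, 14.4, -4.35, 0, 0], [8.54, 19.2, -5.8, 0, 0], [8.54, 24, -7.2, 0, 0]]
  newtons: 40

```text
t: 0.9
tool_pos: [0.4206, -0.4316, 0.2506]
tool_rot: [3.09, 0.563, 0.0]
contact_force: [0.4, -0.1, -0.2]
opening: 0.0851
grip_force: 0.0
```

Request:
servo_tool:
  increments:
    - [[8.54, 4.8, -1.45, 3, 8], [8.54, 9.6, -2.9, 6, 16], [8.54, 14.5, -4.4, 9, 24], [8.54, 14.5, -4.4, 9, 32], [8.54, 14.5, -4.4, 9, 40]]

```text
t: 1.4
tool_pos: [0.5402, -0.3371, 0.1567]
tool_rot: [-3.093, 0.529, 0.007]
contact_force: [-0.5, -0.9, -0.1]
opening: 0.0855
grip_force: 0.0
```

```bash
python3 - <<'E'
from h import *
delta([.543,-.341,.034],np.radians(44.5))
E
```

```text
t 1.4 pos [ 0.5402 -0.3371  0.1567] yaw -109.4 q6 1.23 SHIFT [ 0.45  0.31 12.26] TURN 26.1 F [-0.5 -0.9 -0.1] op 0.0855
```

Request:
servo_tool:
  increments:
    - [[8.54, 0.45, 0.3, 3, 8.5], [8.54, 0.45, 0.3, 6, 17], [8.54, 0.45, 0.3, 8, 26], [8.54, 0.45, 0.3, 10.5, 26], [8.54, 0.45, 0.3, 12.2, 26]]

```text
t: 1.9
tool_pos: [0.542, -0.3444, 0.0363]
tool_rot: [-2.899, 1.21, 0.003]
contact_force: [-0.1, 0.1, -0.9]
opening: 0.0852
grip_force: 0.0
```

Request:
servo_tool:
  increments:
    - [[8.54, 0, 0, 0, 0], [4.0, 0, 0, 0, 0], [4.0, 0, 0, 0, 0], [4.0, 0, 0, 0, 0], [4.0, 0, 0, 0, 0]]

```text
t: 2.4
tool_pos: [0.5439, -0.3459, 0.0405]
tool_rot: [2.898, -1.21, 0.006]
contact_force: [-0.4, -1.0, 4.2]
opening: 0.0433
grip_force: 43.5
```

Request:
servo_tool:
  increments:
    - [[4.0, 0, 0, 0, 0], [4.0, 0, 0, 0, 0], [4.0, 0, 0, -4, 0], [4.0, 0, 0, -8, 0], [4.0, 0, 0, -10, 0]]

```text
t: 2.9
tool_pos: [0.5439, -0.3459, 0.1424]
tool_rot: [2.898, -1.21, 0.008]
contact_force: [0.1, -0.5, -0.2]
opening: 0.0429
grip_force: 42.8
```

```bash
python3 - <<'E'
from h import *
delta([.5772,-.12,.12],np.radians(49.1))
d,s=cam('top'),cam('side'); print(ctrl.get_obs()['grip_force'])
p=proj(s,ctrl.get_obs()['tool_pos'])[0]; print(p,proj(d,ctrl.get_obs()['tool_pos']))
crop(s,220,170,180,140,4,'pics/s2.png')
E
```

```text
t 2.9 pos [ 0.5439 -0.3459  0.1424] yaw -135.3 q6 1.68 SHIFT [-13.73 -18.26   2.18] TURN -4.4 F [ 0.1 -0.5 -0.2] op 0.0429
42.83244252204895
[294.97755205 234.60888006] [[345.4851897  229.72030142]]
```

View pics/s2.png

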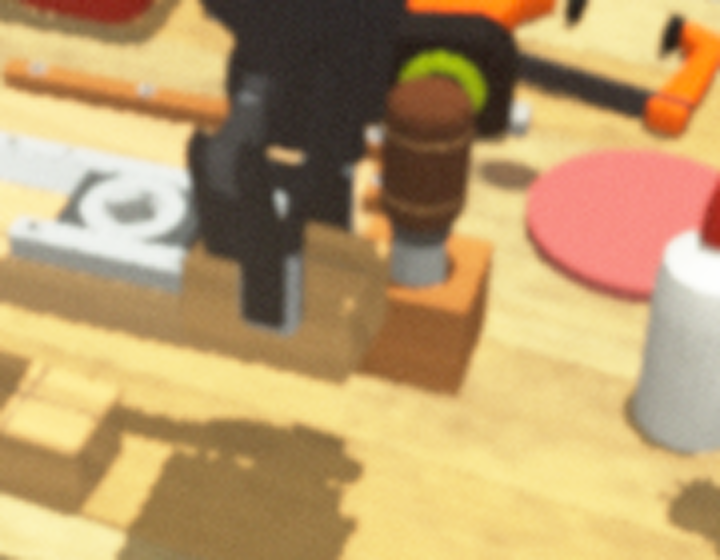

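The blank is held. In the crop its lower front edge runs from about (183,312) to (350,380). The tool's true position is known, so I'll use this edge to check the side camera's bias while I move toward place 1.

```bash
python3 - <<'E'
from h import *
s=cam('side'); g=lambda p:(np.array(p,float)+.5)/4-.5+[220,170]
o=ctrl.get_obs(); t=np.array(o['tool_pos']); u=np.array([np.cos(-.791),np.sin(-.791)]); v=np.array([-u[1],u[0]])
z=t[2]-.0405
for p in((183,312),(350,380)):
    q=pt(s,g(p),z)[0]-t[:2]; print('along',round(q@u*1e3,1),'across',round(q@v*1e3,1),'(expect +-33,-22)')
delta([.6215,-.159,.11],np.radians(49.1))
E
```

```text
along -47.7 across 3.0 (expect +-33,-22)
along 24.8 across -6.4 (expect +-33,-22)
t 3.05 pos [ 0.5434 -0.3455  0.14  ] yaw -135.3 q6 1.68 SHIFT [ -7.78 -18.67   2.98] TURN -4.4 F [-0.  -0.4 -0.4] op 0.0432
```

The rays disagree by a few mm, so I'll rely on contact with the fence and end stop for the exact position. First I lift clear of the key, cross to the row and come down slowly.

Request:
servo_tool:
  increments:
    - [[4.0, 0, 0, -4.5, 0], [4.0, 0, 0, -9, 0], [4.0, -2, -4.5, -9, 0], [4.0, -3.5, -9, -9, 0], [4.0, -5, -13, -9, -2]]

```text
t: 3.55
tool_pos: [0.5995, -0.2161, 0.2254]
tool_rot: [-2.919, 1.159, 0.006]
contact_force: [-0.1, -0.1, -0.3]
opening: 0.0427
grip_force: 42.8
```

Request:
servo_tool:
  increments:
    - [[4.0, -1.5, -3, 0, -3], [4.0, -2.8, -5.8, 0, -3], [4.0, -2.8, -5.8, 0, -3], [4.0, -2.8, -5.8, 0, -3], [4.0, -2.8, -5.8, 0, -3]]

```text
t: 4.05
tool_pos: [0.6186, -0.1571, 0.2264]
tool_rot: [2.948, -1.084, -0.004]
contact_force: [0.1, 0.3, -0.6]
opening: 0.0431
grip_force: 42.8
```

```bash
python3 - <<'E'
from h import *
delta([.622,-.158,.09],np.radians(49.7))
E
```

```text
t 4.05 pos [ 0.6186 -0.1571  0.2264] yaw -130.4 q6 1.91 SHIFT [ 0.35 -0.17 13.64] TURN -0.1 F [ 0.1  0.3 -0.6] op 0.0431
```

Request:
servo_tool:
  increments:
    - [[4.0, 0.35, -0.15, 4.5, 0], [4.0, 0.35, -0.15, 9, 0], [4.0, 0.35, -0.15, 12, 0], [4.0, 0.35, -0.15, 13.6, 0], [4.0, 0.35, -0.15, 13.6, 0]]

```text
t: 4.55
tool_pos: [0.6208, -0.158, 0.0889]
tool_rot: [2.948, -1.085, -0.009]
contact_force: [0.2, -0.1, -1.7]
opening: 0.0429
grip_force: 42.8
```

```bash
python3 - <<'E'
from h import *
delta([.622,-.158,.0705],np.radians(49.7))
s,d=cam('side'),cam('top'); cv2.imwrite('pics/b.png',np.hstack([cv2.resize(x['img'][b:b+120,a:a+100,::-1],None,fx=4,fy=4,interpolation=cv2.INTER_CUBIC) for x,a,b in((s,250,140),(d,230,160))]))
E
```

```text
t 4.55 pos [ 0.6208 -0.158   0.0889] yaw -130.4 q6 1.91 SHIFT [ 0.1  -0.08  1.84] TURN -0.1 F [ 0.2 -0.1 -1.7] op 0.0429
```

View pics/b.png

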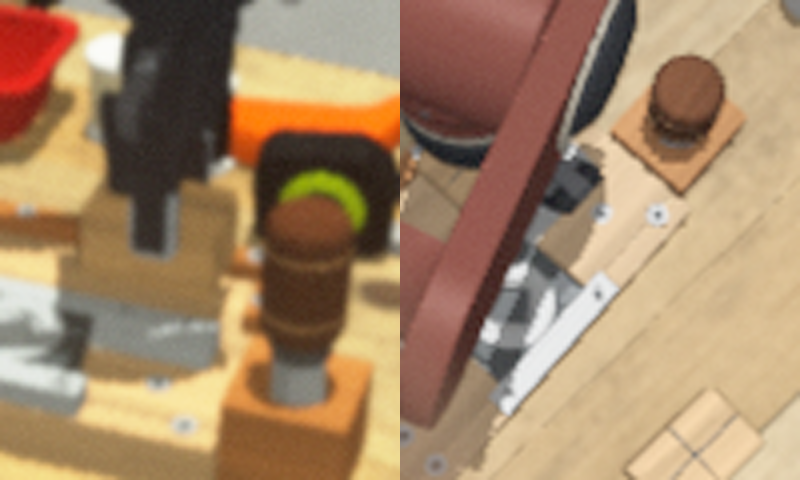

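The side half of the picture shows the blank (x 80–235, lower edge at about y 270–310) just behind the jaw, which looks right. I'll lower it in steps and watch the force.

Request:
servo_tool:
  increments:
    - [[4.0, 0.1, 0, 0.3, 0], [4.0, 0.1, 0, 0.6, 0], [4.0, 0.1, 0, 0.8, 0], [4.0, 0.1, 0, 0.9, 0], [4.0, 0.1, 0, 0.9, 0]]

```text
t: 5.15
tool_pos: [0.6238, -0.1583, 0.0833]
tool_rot: [-2.949, 1.083, 0.0]
contact_force: [-0.1, 0.3, -0.3]
opening: 0.0431
grip_force: 42.8
```

Request:
servo_tool:
  increments:
    - [[4.0, 0, 0, 0.3, 0], [4.0, 0, 0, 0.5, 0], [4.0, 0, 0, 0.7, 0], [4.0, 0, 0, 0.7, 0], [4.0, 0, 0, 0.7, 0]]

```text
t: 5.65
tool_pos: [0.6238, -0.1583, 0.0762]
tool_rot: [-2.949, 1.083, 0.0]
contact_force: [-1.2, 0.1, -1.5]
opening: 0.0427
grip_force: 42.8
```

Request:
servo_tool:
  increments:
    - [[4.0, 0, 0, 0.2, 0], [4.0, 0, 0, 0.4, 0], [4.0, 0, 0, 0.5, 0], [4.0, 0, 0, 0.5, 0], [4.0, 0, 0, 0.5, 0]]

```text
t: 6.15
tool_pos: [0.6238, -0.1584, 0.0712]
tool_rot: [2.949, -1.083, -0.0]
contact_force: [-0.0, -0.7, -0.6]
opening: 0.043
grip_force: 42.8
```

Request:
servo_tool:
  increments:
    - [[4.0, 0.3, 0, 0, 0], [4.0, 0.5, 0, 0, 0], [4.0, 0.5, 0, 0, 0], [4.0, 0.5, 0, 0, 0], [4.0, 0.5, 0, 0, 0]]

```text
t: 6.65
tool_pos: [0.6276, -0.1616, 0.0713]
tool_rot: [-2.949, 1.083, 0.0]
contact_force: [-0.1, 0.1, -0.5]
opening: 0.0428
grip_force: 42.8
```

Request:
servo_tool:
  increments:
    - [[4.0, 0.15, 0, 0, 0], [4.0, 0.3, 0, 0, 0], [4.0, 0.45, 0, 0, 0], [4.0, 0.45, 0, 0, 0]]

```text
t: 7.05
tool_pos: [0.6312, -0.1647, 0.0713]
tool_rot: [-2.949, 1.083, -0.0]
contact_force: [0.0, 0.6, -1.6]
opening: 0.043
grip_force: 42.8
```

Request:
servo_tool:
  increments:
    - [[4.0, 0, -0.1, 0, 0], [4.0, 0, -0.2, 0, 0], [4.0, 0, -0.2, 0, 0]]

```text
t: 7.35
tool_pos: [0.6324, -0.1629, 0.0713]
tool_rot: [-2.949, 1.083, -0.0]
contact_force: [0.9, -0.6, -1.3]
opening: 0.0427
grip_force: 42.8
```

Request:
servo_tool:
  increments:
    - [[4.0, 0.1, 0, 0, 0], [4.0, 0.2, 0, 0, 0], [4.0, 0.3, 0, 0, 0], [4.0, 0.3, 0, 0, 0], [4.0, 0.3, 0, 0, 0]]

```text
t: 7.85
tool_pos: [0.6329, -0.1633, 0.0709]
tool_rot: [-2.948, 1.082, 0.01]
contact_force: [-6.5, 5.6, 4.3]
opening: 0.0432
grip_force: 43.5
```

Request:
servo_tool:
  increments:
    - [[4.0, 0, -0.1, 0, 0], [4.0, 0, -0.2, 0, 0], [4.0, 0, -0.3, 0, 0], [4.0, 0, -0.3, 0, 0]]

```text
t: 8.25
tool_pos: [0.6333, -0.1628, 0.0709]
tool_rot: [2.946, -1.082, -0.014]
contact_force: [-12.7, -0.4, 6.2]
opening: 0.0435
grip_force: 43.7
```

Contact with both the end stop and the fence is confirmed. I'll release the blank and go up.

Request:
servo_tool:
  increments:
    - [[6.5, 0, 0.1, 0, 0], [6.5, 0, 0.1, 0, 0], [6.5, 0, 0.1, 0, 0], [6.5, 0, 0.1, -4, 0], [6.5, 0, 0.1, -9, 0]]

```text
t: 8.75
tool_pos: [0.634, -0.1627, 0.1586]
tool_rot: [-2.949, 1.083, 0.011]
contact_force: [0.9, 0.3, 0.7]
opening: 0.0652
grip_force: 0.0
```

Request:
servo_tool:
  increments:
    - [[8.54, 0, 0, -5, 0], [8.54, 0, 4, -8, 0], [8.54, 0, 8, -8, 0], [8.54, 0, 12.5, -8, 0], [8.54, 0, 17, -8, 0]]

```text
t: 9.25
tool_pos: [0.5254, -0.2941, 0.2423]
tool_rot: [2.949, -1.081, 0.003]
contact_force: [0.8, -0.7, 0.3]
opening: 0.0854
grip_force: 0.0
```

```bash
python3 - <<'E'
from h import *
delta([.459,-.272,.15],np.radians(44.5))
d,s=cam('top'),cam('side'); 
cv2.imwrite('pics/c.png',np.hstack([cv2.resize(x['img'][b:b+150,a:a+100,::-1],None,fx=4,fy=4,interpolation=cv2.INTER_CUBIC) for x,a,b in((s,160,160),(d,240,175))]))
E
```

```text
t 9.25 pos [ 0.5254 -0.2941  0.2423] yaw -130.3 q6 1.64 SHIFT [-6.51  2.6   9.21] TURN 5.2 F [ 0.8 -0.7  0.3] op 0.0854
```

View pics/c.png

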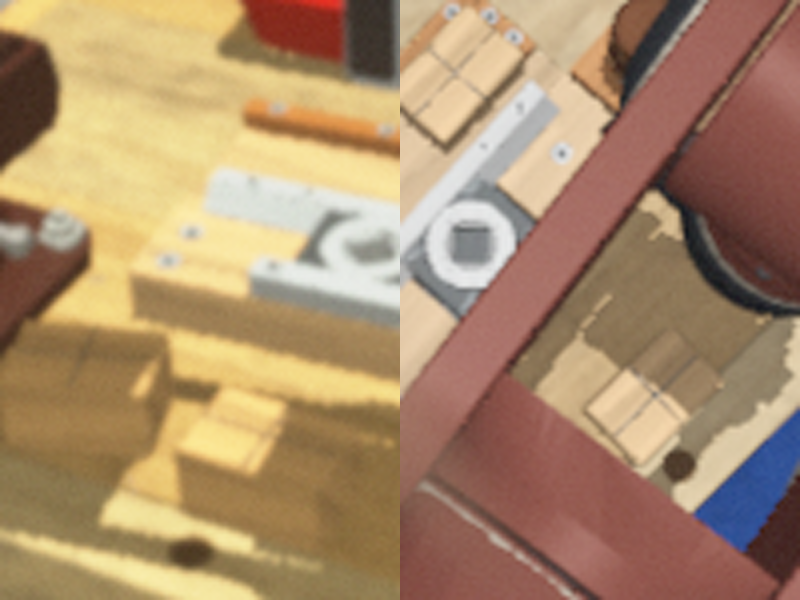

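Blank A sits square against the stop and fence. The cross is at (455,72) in the right half, and blank B's cross is unmoved at (654,399). I'll work out B's target from these.

```bash
python3 - <<'E'
from h import *
d=cam('top'); f=lambda p:(np.array(p,float)-[400,0]+.5)/4-.5+[240,175]
print('A placed',pt(d,f((455,72)),.068),'B',pt(d,f((654,399)),.038),pt(d,f((475,243)),.0425))
delta([.4585,-.273,.15],np.radians(44.5))
E
```

```text
A placed [[ 0.62877007 -0.16116221]] B [[ 0.45652069 -0.27226989]] [[ 0.53886157 -0.17330268]]
t 9.4 pos [ 0.5249 -0.2949  0.2417] yaw -130.5 q6 1.64 SHIFT [-6.48  2.66  9.17] TURN 5.0 F [ 0.1  1.1 -0.1] op 0.0858
```

Request:
servo_tool:
  increments:
    - [[8.54, -3, 1.3, 4, 2.5], [8.54, -6.5, 2.7, 8.5, 5], [8.54, -6.5, 2.7, 12, 5], [8.54, -6.5, 2.7, 12, 5], [8.54, -6.5, 2.7, 12, 5]]

```text
t: 9.9
tool_pos: [0.4597, -0.2711, 0.1217]
tool_rot: [-2.899, 1.209, 0.0]
contact_force: [1.5, 0.4, -0.1]
opening: 0.0853
grip_force: 0.0
```

```bash
python3 - <<'E'
from h import *
delta([.458,-.2725,.0395],np.radians(44.5))
E
```

```text
t 9.9 pos [ 0.4597 -0.2711  0.1217] yaw -135.3 q6 1.69 SHIFT [-0.02  0.23  8.22] TURN 0.2 F [ 1.5  0.4 -0.1] op 0.0853
```

Request:
servo_tool:
  increments:
    - [[8.54, 0, 0.2, 4, 0], [8.54, 0, 0.2, 7, 0], [8.54, 0, 0.2, 8.2, 0], [8.54, 0, 0.2, 8.2, 0], [8.54, 0, 0.2, 8.2, 0]]

```text
t: 10.4
tool_pos: [0.4595, -0.2742, 0.0418]
tool_rot: [2.898, -1.209, 0.006]
contact_force: [-0.0, 0.3, 0.1]
opening: 0.0857
grip_force: 0.0
```

Request:
servo_tool:
  increments:
    - [[4.0, 0, 0, 0, 0], [4.0, 0, 0, 0, 0], [4.0, 0, 0, 0, 0], [4.0, 0, 0, 0, 0], [4.0, 0, 0, 0, 0]]

```text
t: 10.9
tool_pos: [0.4584, -0.2736, 0.0407]
tool_rot: [2.899, -1.21, 0.004]
contact_force: [0.4, 0.7, 5.4]
opening: 0.0433
grip_force: 43.0
```

Request:
servo_tool:
  increments:
    - [[4.0, 0, 0, 0, 0], [4.0, 0, 0, -4.5, 0], [4.0, 0, 0, -9, 0], [4.0, 0, 0, -9, 0], [4.0, 0, 0, -9, 0]]

```text
t: 11.4
tool_pos: [0.458, -0.2734, 0.1305]
tool_rot: [2.898, -1.21, 0.004]
contact_force: [-0.2, 0.8, -1.9]
opening: 0.0434
grip_force: 42.3
```

```bash
python3 - <<'E'
from h import *
u=np.array([.7627,-.6468]);v=np.array([.6468,.7627]); p2=np.array([.5793,-.1170])
delta([*(p2-.010*u-.0025*v),.13],np.radians(49.7))
E
```

```text
t 11.4 pos [ 0.458  -0.2734  0.1305] yaw -135.3 q6 1.68 SHIFT [ -3.57 -19.29   0.05] TURN -5.0 F [-0.2  0.8 -1.9] op 0.0434
```

Request:
servo_tool:
  increments:
    - [[4.0, -0.9, -4.8, 0, 0], [4.0, -1.8, -9.6, 0, 0], [4.0, -2.7, -14.4, 0, -2.5], [4.0, -3.6, -19.2, 0, -5], [4.0, -3.6, -19.3, 0, -5]]

```text
t: 11.9
tool_pos: [0.57, -0.1068, 0.1266]
tool_rot: [-2.951, 1.073, 0.006]
contact_force: [0.1, -0.4, -0.9]
opening: 0.0431
grip_force: 42.3
```

Request:
servo_tool:
  increments:
    - [[4.0, 0, 0, 2, 0], [4.0, 0, 0, 4, 0], [4.0, 0, 0, 4, 0], [4.0, 0, 0, 4, 0]]

```text
t: 12.3
tool_pos: [0.5678, -0.1116, 0.0874]
tool_rot: [2.948, -1.084, -0.006]
contact_force: [-0.2, 0.1, -0.4]
opening: 0.0427
grip_force: 42.2
```

```bash
python3 - <<'E'
from h import *
u=np.array([.7627,-.6468]);v=np.array([.6468,.7627]); p2=np.array([.5793,-.1170])
delta([*(p2-.010*u-.0025*v),.0708],np.radians(49.7))
E
```

```text
t 12.3 pos [ 0.5678 -0.1116  0.0874] yaw -130.4 q6 1.95 SHIFT [ 0.23 -0.08  1.66] TURN -0.1 F [-0.2  0.1 -0.4] op 0.0427
```

Request:
servo_tool:
  increments:
    - [[4.0, 0, -0.1, 0.4, 0], [4.0, 0, -0.1, 0.8, 0], [4.0, 0, -0.1, 1.2, 0], [4.0, 0, -0.1, 1.6, 0], [4.0, 0, -0.1, 1.6, 0]]

```text
t: 12.8
tool_pos: [0.5696, -0.1108, 0.0726]
tool_rot: [2.949, -1.083, -0.002]
contact_force: [-0.0, 0.3, -0.9]
opening: 0.0433
grip_force: 42.2
```

Request:
servo_tool:
  increments:
    - [[4.0, 0.2, 0, 0, 0], [4.0, 0.4, 0, 0, 0], [4.0, 0.6, 0, 0, 0], [4.0, 0.8, 0, 0, 0], [4.0, 0.8, 0, 0, 0]]

```text
t: 13.3
tool_pos: [0.5765, -0.1163, 0.0735]
tool_rot: [2.949, -1.083, 0.001]
contact_force: [0.8, 0.3, -1.3]
opening: 0.0429
grip_force: 42.2
```

Next it goes down another 2 mm, then along to butt against blank A.

Request:
servo_tool:
  increments:
    - [[4.0, 0, 0, 0.1, 0], [4.0, 0, 0, 0.2, 0], [4.0, 0.1, 0, 0.2, 0], [4.0, 0.2, 0, 0.2, 0], [4.0, 0.2, 0, 0.2, 0]]

```text
t: 13.8
tool_pos: [0.5778, -0.1174, 0.0713]
tool_rot: [-2.949, 1.083, -0.0]
contact_force: [0.4, -0.9, -1.5]
opening: 0.0434
grip_force: 42.2
```

Request:
servo_tool:
  increments:
    - [[4.0, 0.1, 0, 0, 0], [4.0, 0.2, 0, 0, 0], [4.0, 0.2, 0, 0, 0]]

```text
t: 14.1
tool_pos: [0.5789, -0.1186, 0.0712]
tool_rot: [2.949, -1.083, -0.002]
contact_force: [-2.0, 0.9, -0.8]
opening: 0.0431
grip_force: 42.4
```

Request:
servo_tool:
  increments:
    - [[4.0, 0.1, 0, 0, 0], [4.0, 0.2, 0, 0, 0], [4.0, 0.3, 0, 0, 0], [4.0, 0.3, 0, 0, 0]]

```text
t: 14.5
tool_pos: [0.5791, -0.1186, 0.0708]
tool_rot: [-2.947, 1.082, 0.013]
contact_force: [-10.0, 6.6, 7.6]
opening: 0.0428
grip_force: 43.1
```

Request:
servo_tool:
  increments:
    - [[4.0, 0, -0.1, 0, 0], [4.0, 0, -0.2, 0, 0], [4.0, 0, -0.3, 0, 0], [4.0, 0, -0.3, 0, 0]]

```text
t: 14.9
tool_pos: [0.5796, -0.118, 0.0709]
tool_rot: [2.946, -1.083, -0.017]
contact_force: [-15.6, 1.0, 10.4]
opening: 0.0431
grip_force: 43.5
```

Request:
servo_tool:
  increments:
    - [[6.5, -0.1, 0.1, 0, 0], [6.5, -0.1, 0.1, 0, 0], [6.5, -0.1, 0.1, 0, 0], [6.5, -0.1, 0.1, -4, 0], [6.5, -0.1, 0.1, -9, 0]]

```text
t: 15.4
tool_pos: [0.5802, -0.1178, 0.159]
tool_rot: [2.949, -1.083, -0.01]
contact_force: [1.3, -1.1, -0.2]
opening: 0.0649
grip_force: 0.0
```

Request:
servo_tool:
  increments:
    - [[8.54, 0, 4, -4, 0], [8.54, 0, 8, -8, 0], [8.54, 4, 10, -8, 0], [8.54, 8, 12, -8, 0], [8.54, 8, 12, -8, 0]]

```text
t: 15.9
tool_pos: [0.5665, -0.2664, 0.2421]
tool_rot: [2.945, -1.089, 0.005]
contact_force: [0.6, 0.9, 0.1]
opening: 0.0853
grip_force: 0.0
```

```bash
python3 - <<'E'
from h import *
delta([.3975,-.195,.12],np.radians(61))
d,s=cam('top'),cam('side'); 
cv2.imwrite('pics/e.png',np.hstack([cv2.resize(x['img'][b:b+150,a:a+100,::-1],None,fx=4,fy=4,interpolation=cv2.INTER_CUBIC) for x,a,b in((s,150,160),(d,220,175))]))
E
```

```text
t 15.9 pos [ 0.5665 -0.2664  0.2421] yaw -130.6 q6 1.72 SHIFT [-17.52   5.56  12.15] TURN -11.6 F [0.6 0.9 0.1] op 0.0853
```

View pics/e.png

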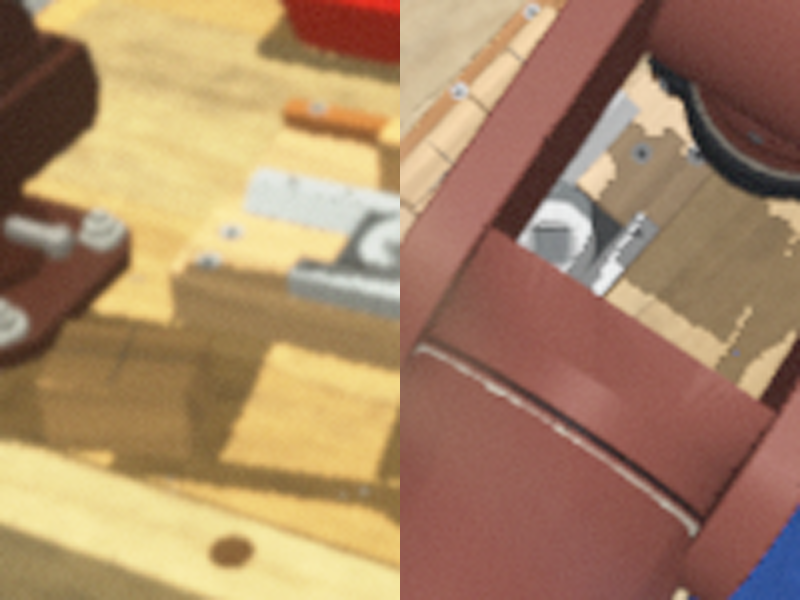

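The side half shows blank C's front corner where it was before. In the top half, B is butted against A with only the seam visible. I'll fetch C now.

Request:
servo_tool:
  increments:
    - [[7.0, -4.5, 1.4, 1, -4], [7.0, -9, 2.8, 3, -8], [7.0, -13.5, 4.2, 7, -11.6], [7.0, -17.5, 5.6, 11, -11.6], [7.0, -17.5, 5.6, 11, -11.6]]

```text
t: 16.5
tool_pos: [0.3914, -0.1873, 0.1265]
tool_rot: [-3.041, 0.776, 0.01]
contact_force: [-1.2, 0.3, 0.4]
opening: 0.0698
grip_force: 0.0
```

Request:
servo_tool:
  increments:
    - [[7.0, 0, 0, 0, 0], [7.0, 0, 0, 0, 0]]

```text
t: 16.7
tool_pos: [0.3964, -0.1909, 0.1322]
tool_rot: [3.043, -0.778, 0.003]
contact_force: [1.0, -0.8, 1.4]
opening: 0.0702
grip_force: 0.0
```

```bash
python3 - <<'E'
from h import *
delta([.3975,-.195,.0395],np.radians(61))
E
```

```text
t 16.7 pos [ 0.3964 -0.1909  0.1322] yaw -118.7 q6 1.45 SHIFT [0.27 0.31 9.27] TURN 0.3 F [ 1.  -0.8  1.4] op 0.0702
```

Request:
servo_tool:
  increments:
    - [[7.0, 0.2, 0.3, 3, 0], [7.0, 0.2, 0.3, 6, 0], [7.0, 0.2, 0.3, 9.2, 0], [7.0, 0.2, 0.3, 9.2, 0], [7.0, 0.2, 0.3, 9.2, 0]]

```text
t: 17.2
tool_pos: [0.3975, -0.1954, 0.0408]
tool_rot: [3.043, -0.778, 0.002]
contact_force: [0.4, -0.7, 0.8]
opening: 0.0698
grip_force: 0.0
```

Request:
servo_tool:
  increments:
    - [[4.0, 0, 0, 0, 0], [4.0, 0, 0, 0, 0], [4.0, 0, 0, 0, 0], [4.0, 0, 0, 0, 0], [4.0, 0, 0, 0, 0]]

```text
t: 17.7
tool_pos: [0.3981, -0.196, 0.0421]
tool_rot: [3.042, -0.779, 0.008]
contact_force: [0.8, 0.5, 6.9]
opening: 0.0428
grip_force: 42.6
```

Request:
servo_tool:
  increments:
    - [[4.0, 0, 0, 0, 0], [4.0, 0, 0, -4.5, 0], [4.0, 0, 0, -9, 4], [4.0, 0, 0, -9, 11.5], [4.0, 0, 0, -9, 11.5]]

```text
t: 18.2
tool_pos: [0.3971, -0.1955, 0.1319]
tool_rot: [2.949, -1.08, 0.007]
contact_force: [-0.2, -0.4, -0.9]
opening: 0.043
grip_force: 41.9
```

```bash
python3 - <<'E'
from h import *
u=np.array([.7627,-.6468]);v=np.array([.6468,.7627]); p=np.array([.5289,-.0743])
delta([*(p-.010*u-.0025*v),.13],np.radians(49.7))
E
```

```text
t 18.2 pos [ 0.3971 -0.1955  0.1319] yaw -130.2 q6 1.65 SHIFT [  1.24 -17.51   0.2 ] TURN 0.1 F [-0.2 -0.4 -0.9] op 0.043
```

Request:
servo_tool:
  increments:
    - [[4.0, 0.3, -4.5, 0, 0], [4.0, 0.6, -9, 0, 0], [4.0, 0.9, -13.5, 0, 0], [4.0, 1.2, -17.5, 0, 0], [4.0, 1.2, -17.5, 0, 0]]

```text
t: 18.7
tool_pos: [0.5196, -0.0657, 0.1282]
tool_rot: [-2.953, 1.069, 0.003]
contact_force: [-0.2, 0.2, -0.3]
opening: 0.043
grip_force: 41.9
```

Request:
servo_tool:
  increments:
    - [[4.0, 0, 0, 2, 0], [4.0, 0, 0, 4, 0], [4.0, 0, 0, 4, 0], [4.0, 0, 0, 4, 0]]

```text
t: 19.1
tool_pos: [0.517, -0.0689, 0.0884]
tool_rot: [2.95, -1.079, -0.004]
contact_force: [0.7, -0.4, -1.6]
opening: 0.0431
grip_force: 41.9
```

```bash
python3 - <<'E'
from h import *
u=np.array([.7627,-.6468]);v=np.array([.6468,.7627]); p=np.array([.5289,-.0743])
delta([*(p-.010*u-.0025*v),.0715],np.radians(49.7))
E
```

```text
t 19.1 pos [ 0.517  -0.0689  0.0884] yaw -130.2 q6 2.0 SHIFT [ 0.26 -0.11  1.69] TURN 0.1 F [ 0.7 -0.4 -1.6] op 0.0431
```

Request:
servo_tool:
  increments:
    - [[4.0, 0, -0.1, 0.4, 0], [4.0, 0, -0.1, 0.8, 0], [4.0, 0, -0.1, 1.2, 0], [4.0, 0, -0.1, 1.5, 0], [4.0, 0, -0.1, 1.5, 0]]

```text
t: 19.6
tool_pos: [0.5185, -0.068, 0.0738]
tool_rot: [2.95, -1.08, -0.001]
contact_force: [-1.0, 0.5, -1.0]
opening: 0.0431
grip_force: 41.9
```

Request:
servo_tool:
  increments:
    - [[4.0, 0.2, 0, 0.1, 0], [4.0, 0.4, 0, 0.1, 0], [4.0, 0.6, 0, 0.1, 0], [4.0, 0.8, 0, 0.1, 0], [4.0, 0.8, 0, 0.1, 0]]

```text
t: 20.1
tool_pos: [0.5253, -0.0735, 0.0735]
tool_rot: [-2.95, 1.081, -0.001]
contact_force: [0.6, -0.5, -1.3]
opening: 0.0431
grip_force: 41.9
```

Request:
servo_tool:
  increments:
    - [[4.0, 0, 0, 0.15, 0], [4.0, 0.1, 0, 0.15, 0], [4.0, 0.2, 0, 0.15, 0], [4.0, 0.3, 0, 0.15, 0], [4.0, 0.3, 0, 0.15, 0]]

```text
t: 20.6
tool_pos: [0.5275, -0.0752, 0.0721]
tool_rot: [-2.95, 1.08, -0.001]
contact_force: [-2.6, 1.6, 3.4]
opening: 0.0431
grip_force: 42.4
```

Request:
servo_tool:
  increments:
    - [[4.0, 0.1, 0, 0, 0], [4.0, 0.2, 0, 0, 0], [4.0, 0.2, 0, 0, 0]]

```text
t: 20.9
tool_pos: [0.528, -0.0756, 0.0721]
tool_rot: [-2.949, 1.08, 0.005]
contact_force: [-6.4, 4.9, 9.0]
opening: 0.0431
grip_force: 43.0
```

Request:
servo_tool:
  increments:
    - [[4.0, 0.1, 0, 0, 0], [4.0, 0.2, 0, 0, 0], [4.0, 0.2, 0, 0, 0]]

```text
t: 21.2
tool_pos: [0.5281, -0.0757, 0.0721]
tool_rot: [-2.948, 1.08, 0.013]
contact_force: [-12.3, 9.3, 14.9]
opening: 0.0429
grip_force: 43.6
```

Request:
servo_tool:
  increments:
    - [[4.0, 0, -0.1, 0, 0], [4.0, 0, -0.2, 0, 0], [4.0, 0, -0.3, 0, 0], [4.0, 0, -0.3, 0, 0]]

```text
t: 21.6
tool_pos: [0.5284, -0.0753, 0.0721]
tool_rot: [2.947, -1.08, -0.018]
contact_force: [-20.0, 2.0, 19.3]
opening: 0.0431
grip_force: 44.1
```

All three blanks are down and contacting. I'll release, go up, and unwind the wrist toward its negative end so the whole range is free for clockwise turning.

Request:
servo_tool:
  increments:
    - [[6.5, -0.1, 0.1, 0, 0], [6.5, -0.1, 0.1, 0, 0], [6.5, -0.1, 0.1, 0, 0], [6.5, -0.1, 0.1, -4, 0], [6.5, -0.1, 0.1, -9, 0]]

```text
t: 22.1
tool_pos: [0.5287, -0.0751, 0.1592]
tool_rot: [2.949, -1.08, -0.011]
contact_force: [0.5, 0.1, -0.3]
opening: 0.065
grip_force: 0.0
```

Request:
servo_tool:
  increments:
    - [[8.0, 0, 0, -4, -8.5], [8.0, 0, 0, -8, -17], [8.0, 3, 0, -10, -25.5], [8.0, 6, 3, -10, -34], [8.0, 6, 6, -10, -42.5]]

```text
t: 22.6
tool_pos: [0.5398, -0.1625, 0.263]
tool_rot: [3.139, 0.072, 0.004]
contact_force: [-0.4, 0.6, 0.2]
opening: 0.08
grip_force: 0.0
```

Request:
servo_tool:
  increments:
    - [[8.0, 0, 0, 0, -8.5], [8.0, 0, 0, 0, -17], [8.0, 0, 0, 0, -25.5], [8.0, 0, 0, 0, -34], [8.0, 0, 0, 0, -42.5]]

```text
t: 23.1
tool_pos: [0.5381, -0.1604, 0.2615]
tool_rot: [2.901, 1.205, 0.0]
contact_force: [-0.5, 0.3, 0.5]
opening: 0.08
grip_force: 0.0
```

Request:
servo_tool:
  increments:
    - [[8.0, 0, 0, 0, -8.5], [8.0, 0, 0, 0, -17], [8.0, 0, 0, 0, -25.5], [8.0, 0, 0, 0, -34], [8.0, 0, 0, 0, -42.5]]

```text
t: 23.6
tool_pos: [0.5381, -0.1603, 0.2615]
tool_rot: [2.267, 2.175, -0.0]
contact_force: [-0.3, -0.2, -0.4]
opening: 0.0801
grip_force: 0.0
```

Request:
servo_tool:
  increments:
    - [[8.0, 0, 0, 0, -8.5], [8.0, 0, 0, 0, -17], [8.0, 0, 0, 0, -25.5], [8.0, 0, 0, 0, -34], [8.0, 0, 0, 0, -42.5]]

```text
t: 24.1
tool_pos: [0.5381, -0.1603, 0.2614]
tool_rot: [1.325, 2.849, -0.0]
contact_force: [0.7, 0.0, -0.9]
opening: 0.0801
grip_force: 0.0
```

Request:
servo_tool:
  increments:
    - [[8.0, 0, 0, 0, -8.5], [8.0, 0, 0, 0, -17], [8.0, 0, 0, 0, -25.5], [8.0, 0, 0, 0, -34], [8.0, 0, 0, 0, -42.5]]

```text
t: 24.6
tool_pos: [0.5381, -0.1603, 0.2615]
tool_rot: [0.202, 3.135, -0.0]
contact_force: [-0.1, -0.0, -0.4]
opening: 0.0802
grip_force: 0.0
```

```bash
python3 - <<'E'
from h import *
delta([.6407,-.2595,.23])
d,s=cam('top'),cam('side'); 
cv2.imwrite('pics/k.png',np.hstack([cv2.resize(x['img'][b:b+150,a:a+w,::-1],None,fx=4,fy=4,interpolation=cv2.INTER_CUBIC) for x,a,b,w in((s,260,160,80),(d,220,165,120))]))
E
```

```text
t 24.6 pos [ 0.5381 -0.1603  0.2615] yaw 82.6 q6 -1.86 SHIFT [-11.45  -8.52   3.15] TURN 0 F [-0.1 -0.  -0.4] op 0.0802
```

View pics/k.png

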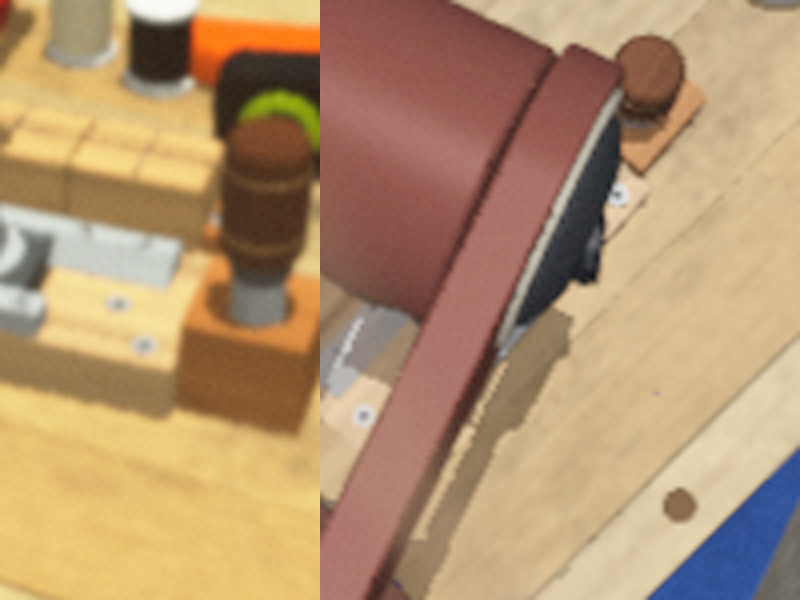

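In the side half the seams between the blanks are tight. In the top half the key's handle top is at about (652,78).

```bash
python3 - <<'E'
from h import *
d=cam('top')
print(pt(d,(np.array([652-320,76])+.5)/4-.5+[220,165],.135),pt(d,(np.array([487,75])+.5)/4-.5+[180,165],.135))
E
```

```text
[[ 0.63621434 -0.26267356]] [[ 0.63667337 -0.26017113]]
```

Request:
servo_tool:
  increments:
    - [[8.0, -4, -3, 0, -8.5], [8.0, -8, -6, 0, -17], [8.0, -11.4, -8.5, 0, -25.5], [8.0, -11.4, -8.5, 0, -34], [8.0, -11.4, -8.5, 0, -42.5]]

```text
t: 25.25
tool_pos: [0.64, -0.2609, 0.26]
tool_rot: [0.941, -2.996, -0.002]
contact_force: [-0.4, 0.0, 0.5]
opening: 0.0801
grip_force: 0.0
```

Request:
servo_tool:
  increments:
    - [[8.0, 0, 0, 0, -8], [8.0, 0, 0, 0, -16], [8.0, 0, 0, 0, -16], [8.0, 0, 0, 0, -16]]

```text
t: 25.65
tool_pos: [0.6395, -0.2597, 0.2616]
tool_rot: [1.341, -2.841, -0.0]
contact_force: [-0.2, 0.1, 0.7]
opening: 0.0798
grip_force: 0.0
```

```bash
python3 - <<'E'
from h import *
delta([.6407,-.2595,.112])
E
```

```text
t 25.65 pos [ 0.6395 -0.2597  0.2616] yaw 140.5 q6 -2.95 SHIFT [-0.1  -0.08 14.96] TURN 0 F [-0.2  0.1  0.7] op 0.0798
```

Request:
servo_tool:
  increments:
    - [[8.0, 0.1, 0.05, 4.5, 0], [8.0, 0.1, 0.05, 9, 0], [8.0, 0.1, 0.05, 12.5, 0], [8.0, 0.1, 0.05, 15, 0], [8.0, 0.1, 0.05, 15, 0]]

```text
t: 26.15
tool_pos: [0.6354, -0.2585, 0.106]
tool_rot: [1.34, -2.835, -0.012]
contact_force: [1.0, -0.5, -1.7]
opening: 0.0801
grip_force: 0.0
```

Request:
servo_tool:
  increments:
    - [[3.0, 0, 0, 0, 0], [3.0, 0, 0, 0, 0], [3.0, 0, 0, 0, 0], [3.0, 0, 0, 0, 0], [3.0, 0, 0, 0, 0]]
  newtons: 60

```text
t: 26.65
tool_pos: [0.6399, -0.2609, 0.1151]
tool_rot: [-1.345, 2.836, -0.006]
contact_force: [-1.2, 0.5, 6.4]
opening: 0.0365
grip_force: 60.3
```

Request:
servo_tool:
  increments:
    - [[3.0, 0, 0, 0, 0], [3.0, 0, 0, 0, 0]]

```text
t: 26.85
tool_pos: [0.6399, -0.2609, 0.115]
tool_rot: [-1.345, 2.836, -0.006]
contact_force: [-0.5, -0.1, 5.6]
opening: 0.0368
grip_force: 60.3
```

Request:
servo_tool:
  increments:
    - [[3.0, 0, 0, -2, 0], [3.0, 0, 0, -4, 0], [3.0, 0, 0, -6, 0], [3.0, 0, 0, -7.5, 0], [3.0, 0, 0, -7.5, 0]]

```text
t: 27.35
tool_pos: [0.6397, -0.2609, 0.1901]
tool_rot: [-1.345, 2.835, -0.007]
contact_force: [0.2, -0.7, -0.8]
opening: 0.0369
grip_force: 61.8
```

```bash
python3 - <<'E'
from h import *
delta([.5389,-.1693,.19]); 
s,d=cam('side'),cam('top'); cv2.imwrite('pics/l.png',np.hstack([cv2.resize(x['img'][b:b+110,a:a+90,::-1],None,fx=4,fy=4,interpolation=cv2.INTER_CUBIC) for x,a,b in((s,270,140),(d,220,190))]))
print(np.degrees(np.arctan2(*(np.diff(pt(d,[[255,236],[275,236]],.04),axis=0)[0][::-1]))))
E
```

```text
t 27.35 pos [ 0.6397 -0.2609  0.1901] yaw 140.8 q6 -2.95 SHIFT [-0.72 13.6  -0.06] TURN 0 F [ 0.2 -0.7 -0.8] op 0.0369
-88.83910745169217
```

View pics/l.png

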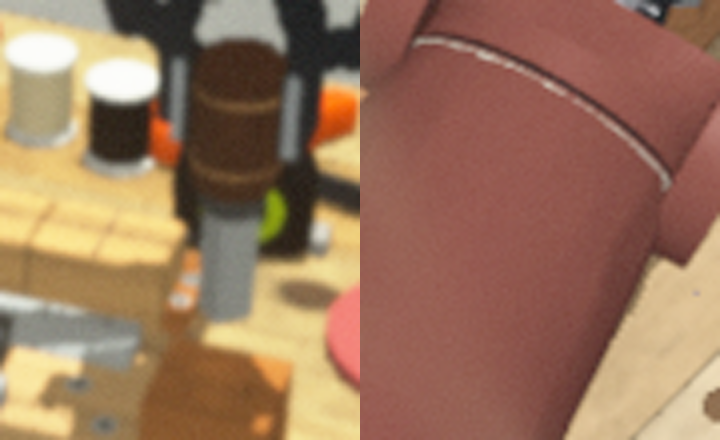

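The key hangs upright. In the side view its shank shows one broad face (x 203–245) and a narrow one (245–255). The socket's square lies along the top image's axes. I'll work out the turn to line them up.

```bash
python3 - <<'E'
from h import *
s=cam('side'); k=np.array([.64,-.26]); w=k-s['C'][:2]; phi=np.degrees(np.arctan2(w[1],w[0])); print('C',s['C'],'phi',phi,'key angle mod90',(phi+167)%90)
E
```

```text
C [ 0.32591629 -0.84725345  0.57056307] phi 61.86056822506693 key angle mod90 48.86056822506691
```

Request:
servo_tool:
  increments:
    - [[3.0, -0.2, 4, 0, 0], [3.0, -0.4, 8, 0, 0], [3.0, -0.6, 11.5, 0, 0], [3.0, -0.7, 13.6, 0, 0], [3.0, -0.7, 13.6, 0, 0]]

```text
t: 28.0
tool_pos: [0.535, -0.1666, 0.1845]
tool_rot: [1.348, -2.835, -0.005]
contact_force: [0.4, -0.2, -2.7]
opening: 0.0366
grip_force: 61.8
```

Request:
servo_tool:
  increments:
    - [[3.0, 0, 0, 1, 0], [3.0, 0, 0, 2, 0], [3.0, 0, 0, 2, 0], [3.0, 0, 0, 2, 0]]

```text
t: 28.4
tool_pos: [0.5373, -0.169, 0.1655]
tool_rot: [1.346, -2.837, -0.003]
contact_force: [0.4, 0.5, -1.7]
opening: 0.0368
grip_force: 61.8
```

```bash
python3 - <<'E'
from h import *
delta([.5389,-.1693,.146])
E
```

```text
t 28.4 pos [ 0.5373 -0.169   0.1655] yaw 140.7 q6 -2.89 SHIFT [-0.08 -0.15  1.95] TURN 0 F [ 0.4  0.5 -1.7] op 0.0368
```

Request:
servo_tool:
  increments:
    - [[3.0, -0.05, -0.1, 0, 8.5], [3.0, -0.05, -0.1, 0, 17], [3.0, -0.05, -0.1, 0, 25.5], [3.0, -0.05, -0.1, 0, 34], [3.0, -0.05, -0.1, 0, 42]]

```text
t: 28.9
tool_pos: [0.5391, -0.1694, 0.1672]
tool_rot: [-0.231, 3.133, -0.001]
contact_force: [0.1, -0.4, -2.3]
opening: 0.037
grip_force: 61.7
```

Request:
servo_tool:
  increments:
    - [[3.0, 0, 0, 0.6, 2], [3.0, 0, 0, 1.2, 4], [3.0, 0, 0, 1.6, 5], [3.0, 0, 0, 1.9, 5], [3.0, 0, 0, 1.9, 5]]

```text
t: 29.4
tool_pos: [0.5384, -0.169, 0.1474]
tool_rot: [0.104, -3.139, -0.001]
contact_force: [-0.8, 0.1, -1.9]
opening: 0.0364
grip_force: 61.7
```

Request:
servo_tool:
  increments:
    - [[3.0, 0, 0, 0.2, 0], [3.0, 0, 0, 0.4, 0], [3.0, 0, 0, 0.5, 0], [3.0, 0, 0, 0.5, 0]]

```text
t: 29.8
tool_pos: [0.5393, -0.1693, 0.1447]
tool_rot: [-0.104, 3.138, -0.001]
contact_force: [-1.8, -0.1, 6.1]
opening: 0.0368
grip_force: 62.7
```

```bash
python3 - <<'E'
from h import *
delta([.5389,-.1693,.128])
E
```

```text
t 29.8 pos [ 0.5393 -0.1693  0.1447] yaw 93.8 q6 -2.07 SHIFT [0.04 0.   1.67] TURN 0 F [-1.8 -0.1  6.1] op 0.0368
```

The tip is on the mouth (z 0.0417, about 8 N). I'll turn clockwise lightly pressed so it drops in.

Request:
servo_tool:
  increments:
    - [[3.0, 0, 0, 0.1, 3], [3.0, 0, 0, 0.1, 6], [3.0, 0, 0, 0.1, 8], [3.0, 0, 0, 0.1, 8]]

```text
t: 30.2
tool_pos: [0.5397, -0.1686, 0.1447]
tool_rot: [0.116, 3.137, 0.002]
contact_force: [-2.9, 2.9, 8.0]
opening: 0.0367
grip_force: 63.1
```

Request:
servo_tool:
  increments:
    - [[3.0, 0, 0, 0.1, 3], [3.0, 0, 0, 0.1, 6], [3.0, 0, 0, 0.1, 8], [3.0, 0, 0, 0.1, 8]]

```text
t: 30.6
tool_pos: [0.54, -0.1686, 0.1445]
tool_rot: [0.335, 3.121, 0.002]
contact_force: [-2.8, 4.3, 11.3]
opening: 0.0366
grip_force: 63.6
```

Request:
servo_tool:
  increments:
    - [[3.0, 0.1, 0.1, 0, 3], [3.0, 0.15, 0.15, 0, 5], [3.0, 0.15, 0.15, 0, 5]]

```text
t: 30.9
tool_pos: [0.5395, -0.1675, 0.1446]
tool_rot: [0.47, 3.101, -0.001]
contact_force: [-1.0, 1.6, 9.5]
opening: 0.0367
grip_force: 63.3
```

Request:
servo_tool:
  increments:
    - [[3.0, 0, 0, 0.1, 4], [3.0, 0, 0, 0.1, 8], [3.0, 0, 0, 0.1, 8]]

```text
t: 31.2
tool_pos: [0.5399, -0.1675, 0.1445]
tool_rot: [0.686, 3.059, 0.001]
contact_force: [-2.1, 3.0, 13.1]
opening: 0.0369
grip_force: 63.4
```

```bash
python3 - <<'E'
from h import *
s=cam('side'); crop(s,205,175,100,75,7,'pics/m.png')
E
```

```text
(no output)
```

View pics/m.png

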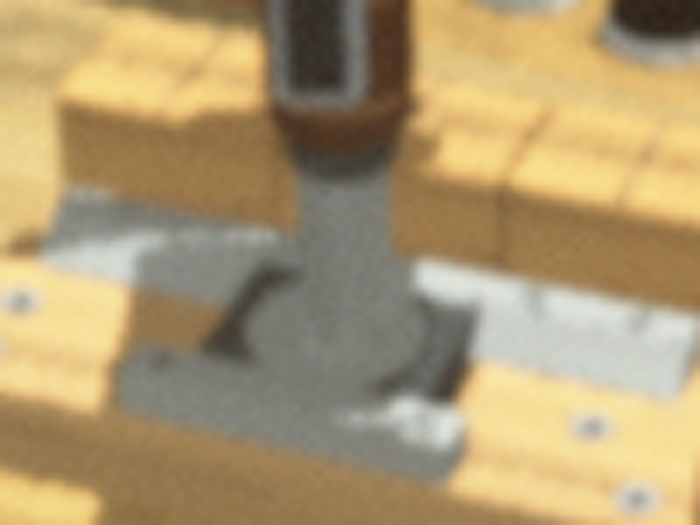

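The head's centre is at about (335,332), while the shank is centred at x≈347. The key is therefore about 3 mm too far to image right, and it shows a single face. I'll ease off, shift and turn back about 20°.

Request:
servo_tool:
  increments:
    - [[3.0, 0, 0, -0.2, -5], [3.0, 0.15, 0, -0.2, -12], [3.0, 0.28, 0, -0.2, -19], [3.0, 0.28, 0, 0, -19], [3.0, 0.28, 0, 0.1, -19]]

```text
t: 31.75
tool_pos: [0.5375, -0.1674, 0.1437]
tool_rot: [0.172, 3.13, -0.005]
contact_force: [-1.9, 0.2, 16.7]
opening: 0.0367
grip_force: 63.7
```

Request:
servo_tool:
  increments:
    - [[3.0, 0, 0, 0.2, 0], [3.0, 0, 0, 0.3, 0], [3.0, 0, 0, 0.3, 0]]

```text
t: 32.05
tool_pos: [0.5381, -0.1677, 0.1432]
tool_rot: [0.171, 3.129, -0.006]
contact_force: [-5.6, 0.5, 23.1]
opening: 0.0367
grip_force: 64.6
```

Request:
servo_tool:
  increments:
    - [[3.0, 0.1, 0, -0.2, 0], [3.0, 0.2, 0, -0.2, 0], [3.0, 0.2, 0, -0.2, -4], [3.0, 0.2, 0, -0.2, -8], [3.0, 0.2, 0, -0.2, -8]]

```text
t: 32.55
tool_pos: [0.5362, -0.1683, 0.1428]
tool_rot: [-0.049, 3.132, -0.011]
contact_force: [-0.7, -2.6, 10.5]
opening: 0.0368
grip_force: 63.0
```

Request:
servo_tool:
  increments:
    - [[3.0, 0, 0, 0, 4], [3.0, 0, 0, 0, 8], [3.0, 0, 0, 0, 12], [3.0, 0, 0, 0, 12]]

```text
t: 32.95
tool_pos: [0.536, -0.1681, 0.1426]
tool_rot: [0.282, 3.12, -0.008]
contact_force: [0.2, -3.5, 10.1]
opening: 0.0367
grip_force: 63.0
```

Request:
servo_tool:
  increments:
    - [[3.0, 0, -0.1, 0, 0], [3.0, 0, -0.15, 0.1, 0], [3.0, 0, -0.15, 0.1, 0]]

```text
t: 33.25
tool_pos: [0.5362, -0.1687, 0.1425]
tool_rot: [0.28, 3.12, -0.004]
contact_force: [-0.1, 1.6, 14.2]
opening: 0.0365
grip_force: 63.8
```

Request:
servo_tool:
  increments:
    - [[3.0, 0, 0, 0.1, 4], [3.0, 0, 0, 0.1, 8], [3.0, 0, 0, 0.1, 8]]

```text
t: 33.55
tool_pos: [0.5364, -0.1686, 0.1423]
tool_rot: [0.499, 3.092, -0.003]
contact_force: [-1.0, 1.5, 17.0]
opening: 0.0367
grip_force: 64.0
```

It's centred now: the side forces balance and the tip is about 3 mm down the bevel. The yaw still has to match, so I'll sweep back counter-clockwise under light pressure.

Request:
servo_tool:
  increments:
    - [[3.0, 0, 0, 0, -4], [3.0, 0, 0, 0, -8], [3.0, 0, 0, 0, -8]]

```text
t: 33.85
tool_pos: [0.5363, -0.1689, 0.142]
tool_rot: [0.278, 3.119, -0.005]
contact_force: [-0.7, 0.6, 15.9]
opening: 0.0366
grip_force: 63.7
```

Request:
servo_tool:
  increments:
    - [[3.0, 0, 0, 0, -4], [3.0, 0, 0, 0, -8], [3.0, 0, 0, 0, -8]]

```text
t: 34.15
tool_pos: [0.5362, -0.169, 0.1417]
tool_rot: [0.06, 3.132, -0.007]
contact_force: [-0.7, -0.4, 14.8]
opening: 0.0368
grip_force: 63.5
```

Request:
servo_tool:
  increments:
    - [[3.0, 0, 0, 0, -4], [3.0, 0, 0, 0, -8], [3.0, 0, 0, 0, -8]]

```text
t: 34.45
tool_pos: [0.5357, -0.169, 0.1399]
tool_rot: [-0.158, 3.129, -0.008]
contact_force: [1.7, -1.8, 7.5]
opening: 0.0369
grip_force: 62.6
```

Request:
servo_tool:
  increments:
    - [[3.0, 0, 0, 0, -4], [3.0, 0, 0, 0, -8], [3.0, 0, 0, 0, -8]]

```text
t: 34.75
tool_pos: [0.5351, -0.1687, 0.138]
tool_rot: [-0.375, 3.112, -0.007]
contact_force: [4.1, -3.6, 1.3]
opening: 0.0368
grip_force: 62.1
```

It's dropping in. I'll follow the side force and push down.

Request:
servo_tool:
  increments:
    - [[3.0, -0.1, -0.1, 0.2, 0], [3.0, -0.1, -0.1, 0.4, 0], [3.0, -0.1, -0.1, 0.6, 0], [3.0, -0.1, -0.1, 0.6, 0]]

```text
t: 35.15
tool_pos: [0.5354, -0.1689, 0.1306]
tool_rot: [-0.374, 3.115, -0.005]
contact_force: [5.4, -3.7, -0.0]
opening: 0.0371
grip_force: 62.0
```

Request:
servo_tool:
  increments:
    - [[3.0, 0, 0, 0.2, 0], [3.0, 0, 0, 0.4, 0], [3.0, 0, 0, 0.4, 0]]

```text
t: 35.45
tool_pos: [0.5355, -0.169, 0.127]
tool_rot: [-0.374, 3.115, -0.005]
contact_force: [4.7, -3.4, 1.9]
opening: 0.0369
grip_force: 62.4
```

The key is seated on the socket floor (tip z 0.024). Now I screw it clockwise.

Request:
servo_tool:
  increments:
    - [[3.0, -0.08, -0.1, 0, 8.5], [3.0, -0.08, -0.1, 0.02, 17], [3.0, -0.08, -0.1, 0.03, 25.5], [3.0, -0.08, -0.1, 0.04, 34], [3.0, -0.08, -0.1, 0.05, 42.5]]

```text
t: 35.95
tool_pos: [0.536, -0.1685, 0.1265]
tool_rot: [0.789, 3.038, 0.002]
contact_force: [3.6, 1.0, 4.3]
opening: 0.0369
grip_force: 62.6
```

Request:
servo_tool:
  increments:
    - [[3.0, 0, 0, 0.01, 8.5], [3.0, 0, 0, 0.02, 17], [3.0, 0, 0, 0.03, 25.5], [3.0, 0, 0, 0.04, 34], [3.0, 0, 0, 0.05, 42.5]]

```text
t: 36.45
tool_pos: [0.5367, -0.1678, 0.126]
tool_rot: [1.837, 2.545, 0.007]
contact_force: [5.7, 2.6, 2.8]
opening: 0.0365
grip_force: 62.7
```

```bash
python3 - <<'E'
from h import *
delta([.5362,-.1695,.126]); print(ctrl.get_obs()['wrist_torque'])
E
```

```text
t 36.45 pos [ 0.5367 -0.1678  0.126 ] yaw 18.4 q6 -0.76 SHIFT [-0.15 -0.1   0.  ] TURN 0 F [5.7 2.6 2.8] op 0.0365
[ 0.55300735 -1.3384684   0.10643923]
```

Request:
servo_tool:
  increments:
    - [[3.0, 0, 0.1, 0.01, 8.5], [3.0, 0, 0.1, 0.02, 17], [3.0, 0, 0.1, 0.03, 25.5], [3.0, 0, 0.1, 0.04, 34], [3.0, 0, 0.1, 0.05, 42.5]]

```text
t: 36.95
tool_pos: [0.5377, -0.1677, 0.1255]
tool_rot: [2.636, 1.707, 0.008]
contact_force: [5.8, 2.0, 4.0]
opening: 0.0366
grip_force: 62.8
```

Request:
servo_tool:
  increments:
    - [[3.0, 0, 0, 0.01, 8.5], [3.0, 0, 0, 0.02, 17], [3.0, 0, 0, 0.03, 25.5], [3.0, 0, 0, 0.04, 34], [3.0, 0, 0, 0.05, 42.5]]

```text
t: 37.45
tool_pos: [0.538, -0.168, 0.125]
tool_rot: [3.076, 0.636, 0.009]
contact_force: [6.2, 1.2, 1.0]
opening: 0.0364
grip_force: 62.5
```

Request:
servo_tool:
  increments:
    - [[3.0, 0, 0, 0.01, 8.5], [3.0, 0, 0, 0.02, 17], [3.0, 0, 0, 0.03, 25.5], [3.0, 0, 0, 0.04, 34], [3.0, 0, 0, 0.05, 42.5]]

```text
t: 37.95
tool_pos: [0.5383, -0.1683, 0.1245]
tool_rot: [-3.097, 0.522, -0.011]
contact_force: [8.0, -0.5, 0.6]
opening: 0.0366
grip_force: 62.1
```

```bash
python3 - <<'E'
from h import *
delta([.5362,-.1695,.126]); print(ctrl.get_obs()['wrist_torque'])
E
```

```text
t 37.95 pos [ 0.5383 -0.1683  0.1245] yaw -109.1 q6 1.47 SHIFT [-0.16  0.18 -0.15] TURN 0 F [ 8.  -0.5  0.6] op 0.0366
[-0.04412487 -1.79782185  0.11278844]
```

Request:
servo_tool:
  increments:
    - [[3.0, 0.18, -0.05, 0.02, 8.5], [3.0, 0.18, -0.05, 0.04, 17], [3.0, 0.18, -0.05, 0.06, 25.5], [3.0, 0.18, -0.05, 0.08, 34], [3.0, 0.18, -0.05, 0.1, 42]]

```text
t: 38.45
tool_pos: [0.5392, -0.1692, 0.1239]
tool_rot: [-2.705, 1.597, -0.007]
contact_force: [3.5, -2.5, 5.2]
opening: 0.037
grip_force: 62.3
```

Request:
servo_tool:
  increments:
    - [[3.0, 0, 0, 0.01, 8.5], [3.0, 0, 0, 0.02, 17], [3.0, 0, 0, 0.03, 25.5], [3.0, 0, 0, 0.04, 34], [3.0, 0, 0, 0.05, 42]]

```text
t: 38.95
tool_pos: [0.5387, -0.1697, 0.1234]
tool_rot: [-1.953, 2.46, -0.006]
contact_force: [2.1, -2.9, 5.0]
opening: 0.037
grip_force: 62.4
```

```bash
python3 - <<'E'
from h import *
delta([.5362,-.1695,.126]); print(ctrl.get_obs()['wrist_torque'])
E
```

```text
t 38.95 pos [ 0.5387 -0.1697  0.1234] yaw 166.9 q6 2.93 SHIFT [ 0.04  0.24 -0.26] TURN 0 F [ 2.1 -2.9  5. ] op 0.037
[-0.7419256  -0.35865771  0.11959517]
```

First stroke is done, about 297° of turn. I'll open, rewind around the handle and regrip.

Request:
servo_tool:
  increments:
    - [[6.5, 0, 0, 0, 0], [6.5, 0, 0, 0, 0], [6.5, 0, 0, 0, 0], [6.5, 0, 0, 0, -8.5], [6.5, 0, 0, 0, -17]]

```text
t: 39.45
tool_pos: [0.537, -0.1681, 0.1209]
tool_rot: [2.31, -2.128, -0.004]
contact_force: [0.8, 0.0, 0.0]
opening: 0.0648
grip_force: 0.0
```

Request:
servo_tool:
  increments:
    - [[6.5, 0, 0, 0, -8.5], [6.5, 0, 0, 0, -17], [6.5, 0, 0, 0, -25.5], [6.5, 0, 0, 0, -34], [6.5, 0, 0, 0, -42.5]]

```text
t: 39.95
tool_pos: [0.537, -0.1681, 0.121]
tool_rot: [-2.925, 1.146, 0.003]
contact_force: [0.7, -0.1, -0.5]
opening: 0.0651
grip_force: 0.0
```

Request:
servo_tool:
  increments:
    - [[6.5, 0, 0, 0, -8.5], [6.5, 0, 0, 0, -17], [6.5, 0, 0, 0, -25.5], [6.5, 0, 0, 0, -34], [6.5, 0, 0, 0, -42.5]]

```text
t: 40.45
tool_pos: [0.537, -0.1681, 0.121]
tool_rot: [-3.14, 0.008, 0.003]
contact_force: [-0.3, -0.1, 0.3]
opening: 0.0651
grip_force: 0.0
```

Request:
servo_tool:
  increments:
    - [[6.5, 0, 0, 0, -8.5], [6.5, 0, 0, 0, -17], [6.5, 0, 0, 0, -25.5], [6.5, 0, 0, 0, -34], [6.5, 0, 0, 0, -42.5]]

```text
t: 40.95
tool_pos: [0.537, -0.1681, 0.121]
tool_rot: [-2.929, -1.13, 0.002]
contact_force: [1.1, 0.8, 0.1]
opening: 0.065
grip_force: 0.0
```

Request:
servo_tool:
  increments:
    - [[6.5, 0, 0, 0, -8.5], [6.5, 0, 0, 0, -17], [6.5, 0, 0, 0, -25.5], [6.5, 0, 0, 0, -34], [6.5, 0, 0, 0, -42.5]]

```text
t: 41.45
tool_pos: [0.537, -0.1681, 0.121]
tool_rot: [-2.32, -2.115, 0.001]
contact_force: [0.9, 0.2, 0.1]
opening: 0.0651
grip_force: 0.0
```

Request:
servo_tool:
  increments:
    - [[6.5, 0, 0, 0, -8.5], [6.5, 0, 0, 0, -17], [6.5, 0, 0, 0, -25.5], [6.5, 0, 0, 0, -34], [6.5, 0, 0, 0, -42.5]]

```text
t: 41.95
tool_pos: [0.537, -0.1681, 0.121]
tool_rot: [-1.396, -2.812, -0.0]
contact_force: [0.1, -0.2, 0.8]
opening: 0.0648
grip_force: 0.0
```

Request:
servo_tool:
  increments:
    - [[6.5, 0, 0, 0, -8.5], [6.5, 0, 0, 0, -17], [6.5, 0, 0, 0, -25.5], [6.5, 0, 0, 0, -34], [6.5, 0, 0, 0, -42.5]]

```text
t: 42.45
tool_pos: [0.537, -0.1681, 0.121]
tool_rot: [-0.282, -3.127, -0.002]
contact_force: [0.4, 1.2, 0.7]
opening: 0.0648
grip_force: 0.0
```

Request:
servo_tool:
  increments:
    - [[6.5, 0, 0, 0, -8.5], [6.5, 0, 0, 0, -17], [6.5, 0, 0, 0, -25.5], [6.5, 0, 0, 0, -34], [6.5, 0, 0, 0, -42.5]]

```text
t: 42.95
tool_pos: [0.537, -0.1681, 0.121]
tool_rot: [0.871, -3.017, -0.003]
contact_force: [0.7, 0.6, 0.1]
opening: 0.0651
grip_force: 0.0
```

```bash
python3 - <<'E'
from h import *
delta([.5387,-.1692,.1235])
E
```

```text
t 42.95 pos [ 0.537  -0.1681  0.121 ] yaw 122.2 q6 -2.57 SHIFT [-0.09 -0.19 -0.25] TURN 0 F [0.7 0.6 0.1] op 0.0651
```

Request:
servo_tool:
  increments:
    - [[6.5, -0.1, -0.2, 0, -8], [6.5, -0.1, -0.2, 0, -16], [6.5, -0.1, -0.2, 0, -24], [6.5, -0.1, -0.2, 0, -24]]

```text
t: 43.35
tool_pos: [0.539, -0.1693, 0.121]
tool_rot: [1.47, -2.775, -0.003]
contact_force: [-0.3, 0.2, 0.4]
opening: 0.0651
grip_force: 0.0
```

Request:
servo_tool:
  increments:
    - [[3.0, 0, 0, 0, 0], [3.0, 0, 0, 0, 0], [3.0, 0, 0, 0, 0], [3.0, 0, 0, 0, 0], [3.0, 0, 0, 0, 0]]

```text
t: 43.85
tool_pos: [0.5392, -0.1695, 0.1217]
tool_rot: [1.469, -2.776, -0.002]
contact_force: [-2.1, 0.7, 1.3]
opening: 0.0368
grip_force: 59.9
```

Request:
servo_tool:
  increments:
    - [[3.0, 0, 0, 0.01, 8.5], [3.0, 0, 0, 0.02, 17], [3.0, 0, 0, 0.03, 25.5], [3.0, 0, 0, 0.04, 34], [3.0, 0, 0, 0.05, 42.5]]

```text
t: 44.35
tool_pos: [0.5391, -0.1695, 0.1212]
tool_rot: [0.354, -3.12, -0.001]
contact_force: [-2.5, 1.4, 1.6]
opening: 0.037
grip_force: 60.1
```

Request:
servo_tool:
  increments:
    - [[3.0, 0, 0, 0.01, 8.5], [3.0, 0, 0, 0.02, 17], [3.0, 0, 0, 0.03, 25.5], [3.0, 0, 0, 0.04, 34], [3.0, 0, 0, 0.05, 42.5]]

```text
t: 44.85
tool_pos: [0.5389, -0.1696, 0.1207]
tool_rot: [-0.801, -3.036, 0.0]
contact_force: [-3.2, 0.8, 2.7]
opening: 0.0364
grip_force: 60.1
```

```bash
python3 - <<'E'
from h import *
delta([.5387,-.1692,.1235]); print(ctrl.get_obs()['wrist_torque'])
E
```

```text
t 44.85 pos [ 0.5389 -0.1696  0.1207] yaw 60.4 q6 -1.49 SHIFT [ 0.04  0.02 -0.28] TURN 0 F [-3.2  0.8  2.7] op 0.0364
[0.28367788 0.74870473 0.06415936]
```

Request:
servo_tool:
  increments:
    - [[3.0, 0, 0, 0.01, 8.5], [3.0, 0, 0, 0.02, 17], [3.0, 0, 0, 0.03, 25.5], [3.0, 0, 0, 0.04, 34], [3.0, 0, 0, 0.05, 42.5]]

```text
t: 45.35
tool_pos: [0.5386, -0.1694, 0.1201]
tool_rot: [-1.846, -2.538, 0.002]
contact_force: [-4.4, 2.4, 3.4]
opening: 0.0369
grip_force: 60.1
```

Request:
servo_tool:
  increments:
    - [[3.0, 0, 0, 0.01, 8.5], [3.0, 0, 0, 0.02, 17], [3.0, 0, 0, 0.03, 25.5], [3.0, 0, 0, 0.04, 34], [3.0, 0, 0, 0.05, 42.5]]

```text
t: 45.85
tool_pos: [0.5385, -0.1689, 0.1196]
tool_rot: [-2.64, -1.696, 0.002]
contact_force: [-4.3, 3.5, 3.6]
opening: 0.0369
grip_force: 60.2
```

Request:
servo_tool:
  increments:
    - [[3.0, 0, 0, 0.01, 8.5], [3.0, 0, 0, 0.02, 17], [3.0, 0, 0, 0.03, 25.5], [3.0, 0, 0, 0.04, 34], [3.0, 0, 0, 0.05, 42.5]]

```text
t: 46.35
tool_pos: [0.5389, -0.1686, 0.1191]
tool_rot: [-3.076, -0.624, 0.002]
contact_force: [-2.9, 3.2, 3.6]
opening: 0.037
grip_force: 60.2
```

Request:
servo_tool:
  increments:
    - [[3.0, 0, 0, 0.01, 8.5], [3.0, 0, 0, 0.02, 17], [3.0, 0, 0, 0.03, 25.5], [3.0, 0, 0, 0.04, 34], [3.0, 0, 0, 0.05, 42.5]]

```text
t: 46.85
tool_pos: [0.5393, -0.1688, 0.1186]
tool_rot: [-3.094, 0.534, 0.002]
contact_force: [-1.3, 2.9, 1.4]
opening: 0.0372
grip_force: 60.1
```

```bash
python3 - <<'E'
from h import *
delta([.5387,-.1692,.1235]); print(ctrl.get_obs()['wrist_torque'])
E
```

```text
t 46.85 pos [ 0.5393 -0.1688  0.1186] yaw -109.6 q6 1.48 SHIFT [-0.05  0.06 -0.49] TURN 0 F [-1.3  2.9  1.4] op 0.0372
[0.69962964 0.28681522 0.12308413]
```

Request:
servo_tool:
  increments:
    - [[3.0, 0, 0, 0.02, 8.5], [3.0, 0, 0, 0.04, 17], [3.0, 0, 0, 0.05, 25.5], [3.0, 0, 0, 0.06, 34], [3.0, 0, 0, 0.08, 42]]

```text
t: 47.35
tool_pos: [0.5395, -0.1692, 0.118]
tool_rot: [-2.698, 1.607, 0.002]
contact_force: [-0.9, 1.9, 3.3]
opening: 0.0366
grip_force: 60.2
```

Request:
servo_tool:
  increments:
    - [[3.0, 0, 0, 0.01, 8.5], [3.0, 0, 0, 0.02, 17], [3.0, 0, 0, 0.03, 25.5], [3.0, 0, 0, 0.04, 34], [3.0, 0, 0, 0.05, 42]]

```text
t: 47.85
tool_pos: [0.5393, -0.1694, 0.1176]
tool_rot: [1.944, -2.467, -0.002]
contact_force: [-2.5, 1.8, 3.5]
opening: 0.0369
grip_force: 60.4
```

```bash
python3 - <<'E'
from h import *
delta([.5387,-.1692,.1235]); print(ctrl.get_obs()['wrist_torque'])
E
```

```text
t 47.85 pos [ 0.5393 -0.1694  0.1176] yaw 166.5 q6 2.94 SHIFT [-0.01  0.06 -0.59] TURN 0 F [-2.5  1.8  3.5] op 0.0369
[0.39361675 0.65012575 0.17915559]
```

I'm 636° in and the torque is rising. Another rewind of about 170° is needed, then the final stroke.

Request:
servo_tool:
  increments:
    - [[6.5, 0, 0, 0, 0], [6.5, 0, 0, 0, 0], [6.5, 0, 0, 0, 0], [6.5, 0, 0, 0, -8.5], [6.5, 0, 0, 0, -17]]

```text
t: 48.35
tool_pos: [0.5397, -0.1699, 0.1175]
tool_rot: [-2.301, 2.139, -0.001]
contact_force: [0.3, 0.1, -0.2]
opening: 0.065
grip_force: 0.0
```

Request:
servo_tool:
  increments:
    - [[6.5, 0, 0, 0, -8.5], [6.5, 0, 0, 0, -17], [6.5, 0, 0, 0, -25.5], [6.5, 0, 0, 0, -34], [6.5, 0, 0, 0, -42.5]]

```text
t: 48.85
tool_pos: [0.5397, -0.1699, 0.1175]
tool_rot: [2.92, -1.159, 0.001]
contact_force: [-0.4, 0.1, -0.1]
opening: 0.0647
grip_force: 0.0
```

Request:
servo_tool:
  increments:
    - [[6.5, 0, 0, 0, -8.5], [6.5, 0, 0, 0, -17], [6.5, 0, 0, 0, -25.5], [6.5, 0, 0, 0, -34], [6.5, 0, 0, 0, -42.5]]

```text
t: 49.35
tool_pos: [0.5397, -0.1699, 0.1175]
tool_rot: [3.141, -0.022, 0.001]
contact_force: [0.2, 0.4, -0.7]
opening: 0.0653
grip_force: 0.0
```

Request:
servo_tool:
  increments:
    - [[6.5, 0, 0, 0, -8.5], [6.5, 0, 0, 0, -17], [6.5, 0, 0, 0, -25.5], [6.5, 0, 0, 0, -34], [6.5, 0, 0, 0, -42.5]]

```text
t: 49.85
tool_pos: [0.5398, -0.1699, 0.1176]
tool_rot: [2.935, 1.118, 0.001]
contact_force: [0.9, 0.3, -0.0]
opening: 0.0649
grip_force: 0.0
```

Request:
servo_tool:
  increments:
    - [[6.5, 0, 0, 0, -8.5], [6.5, 0, 0, 0, -17], [6.5, 0, 0, 0, -25.5], [6.5, 0, 0, 0, -34], [6.5, 0, 0, 0, -42.5]]

```text
t: 50.35
tool_pos: [0.5397, -0.1699, 0.1175]
tool_rot: [2.331, 2.106, 0.0]
contact_force: [1.0, 0.2, 0.3]
opening: 0.0652
grip_force: 0.0
```

Request:
servo_tool:
  increments:
    - [[3.0, 0, 0, 0, 0], [3.0, 0, 0, 0, 0], [3.0, 0, 0, 0, 0], [3.0, 0, 0, 0, 0], [3.0, 0, 0, 0, 0]]

```text
t: 50.85
tool_pos: [0.5395, -0.1698, 0.1177]
tool_rot: [-2.339, -2.097, 0.001]
contact_force: [-2.4, 0.2, 2.8]
opening: 0.0371
grip_force: 59.8
```

Request:
servo_tool:
  increments:
    - [[3.0, 0, 0, 0.01, 8.5], [3.0, 0, 0, 0.02, 17], [3.0, 0, 0, 0.03, 25.5], [3.0, 0, 0, 0.04, 34], [3.0, 0, 0, 0.05, 42.5]]

```text
t: 51.35
tool_pos: [0.5386, -0.1697, 0.1174]
tool_rot: [-2.941, -1.103, 0.005]
contact_force: [-7.5, -0.3, 6.9]
opening: 0.0369
grip_force: 60.3
```

```bash
python3 - <<'E'
from h import *
delta([.5387,-.1692,.1235]); print(ctrl.get_obs()['wrist_torque'])
E
```

```text
t 51.35 pos [ 0.5386 -0.1697  0.1174] yaw -48.9 q6 0.42 SHIFT [ 0.04 -0.03 -0.61] TURN 0 F [-7.5 -0.3  6.9] op 0.0369
[0.50616961 1.13412781 1.63795831]
```

Request:
servo_tool:
  increments:
    - [[3.0, 0, 0, 0.01, 4], [3.0, 0, 0, 0.01, 8], [3.0, 0, 0, 0.01, 8]]

```text
t: 51.65
tool_pos: [0.5385, -0.1696, 0.1173]
tool_rot: [-3.008, -0.903, 0.006]
contact_force: [-7.2, 0.2, 6.8]
opening: 0.0365
grip_force: 60.3
```

```bash
python3 - <<'E'
from h import *
delta([.5387,-.1692,.1235]); print(ctrl.get_obs()['wrist_torque'])
s=cam('side'); crop(s,195,170,110,80,7,'pics/n.png')
E
```

```text
t 51.65 pos [ 0.5385 -0.1696  0.1173] yaw -56.6 q6 0.55 SHIFT [ 0.04 -0.02 -0.62] TURN 0 F [-7.2  0.2  6.8] op 0.0365
[0.32118114 1.30560015 1.17943363]
```

View pics/n.png

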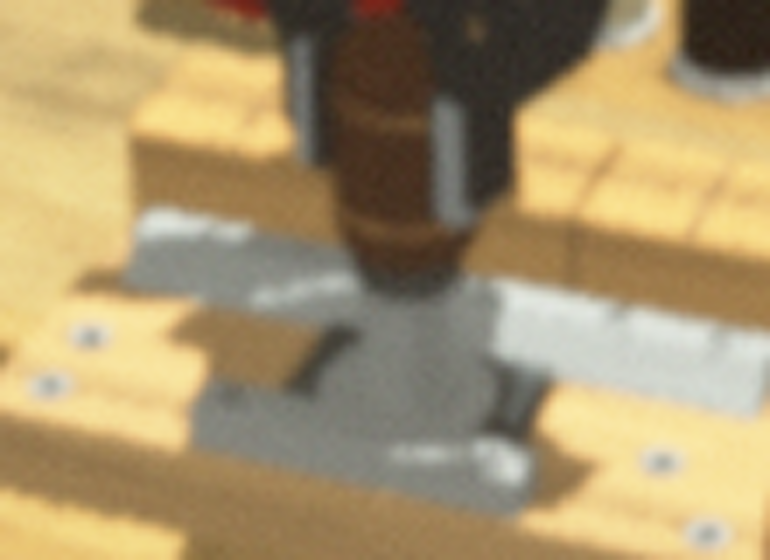

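The jaw is now tight along the blanks, and the handle slips in the grip at over 1 N·m, so the screw is at its stop. I'll open to relax, regrip and lift the key out.

Request:
servo_tool:
  increments:
    - [[6.5, 0, 0, 0, 0], [6.5, 0, 0, 0, 0], [6.5, 0, 0, 0, 0], [6.5, 0, 0, 0, 0]]

```text
t: 52.1
tool_pos: [0.5397, -0.1697, 0.1168]
tool_rot: [3.01, 0.899, 0.001]
contact_force: [-0.4, 0.4, -0.7]
opening: 0.0651
grip_force: 0.0
```

Request:
servo_tool:
  increments:
    - [[3.0, 0, 0, 0, 0], [3.0, 0, 0, 0, 0], [3.0, 0, 0, 0, 0], [3.0, 0, 0, 0, 0], [3.0, 0, 0, 0, 0]]

```text
t: 52.6
tool_pos: [0.5396, -0.1696, 0.1171]
tool_rot: [-3.01, -0.899, 0.0]
contact_force: [-1.4, 1.8, 2.3]
opening: 0.0364
grip_force: 59.8
```

Request:
servo_tool:
  increments:
    - [[3.0, 0, 0, -1, 0], [3.0, 0, 0, -2, 0], [3.0, 0, 0, -4, 0], [3.0, 0, 0, -7, 0], [3.0, 0, 0, -7.5, 0]]

```text
t: 53.1
tool_pos: [0.5416, -0.1708, 0.1969]
tool_rot: [3.005, 0.898, 0.009]
contact_force: [0.6, -0.3, -0.8]
opening: 0.0371
grip_force: 60.8
```

```bash
python3 - <<'E'
from h import *
delta([.6401,-.2602,.19])
E
```

```text
t 53.1 pos [ 0.5416 -0.1708  0.1969] yaw -56.7 q6 0.55 SHIFT [ 3.33 12.87  0.79] TURN 0 F [ 0.6 -0.3 -0.8] op 0.0371
```

Request:
servo_tool:
  increments:
    - [[3.0, 1, 4, 0, 0], [3.0, 2, 8, 0, 0], [3.0, 3, 11.5, 0, 0], [3.0, 3.4, 13.1, 0, 0], [3.0, 3.4, 13.1, 0, 0]]

```text
t: 53.6
tool_pos: [0.6405, -0.2621, 0.1906]
tool_rot: [-3.01, -0.897, 0.001]
contact_force: [-1.0, 0.3, -1.7]
opening: 0.0368
grip_force: 61.1
```

Request:
servo_tool:
  increments:
    - [[3.0, 0, 0, 0.8, 0], [3.0, 0, 0, 1.5, 0], [3.0, 0, 0, 1.5, 0], [3.0, 0, 0, 1.5, 0]]

```text
t: 54.0
tool_pos: [0.6391, -0.2598, 0.1762]
tool_rot: [-3.009, -0.9, 0.002]
contact_force: [0.1, -0.8, -1.8]
opening: 0.0366
grip_force: 61.1
```

```bash
python3 - <<'E'
from h import *
delta([.6401,-.2602,.1135])
E
```

```text
t 54.0 pos [ 0.6391 -0.2598  0.1762] yaw -56.7 q6 0.5 SHIFT [0.07 0.09 6.27] TURN 0 F [ 0.1 -0.8 -1.8] op 0.0366
```

Request:
servo_tool:
  increments:
    - [[3.0, 0.07, 0.09, 1, 0], [3.0, 0.07, 0.09, 2, 0], [3.0, 0.07, 0.09, 2.6, 0], [3.0, 0.07, 0.09, 3, 0], [3.0, 0.07, 0.09, 3, 0]]

```text
t: 54.5
tool_pos: [0.6404, -0.2607, 0.1456]
tool_rot: [-3.009, -0.899, 0.002]
contact_force: [0.2, -0.1, -2.0]
opening: 0.0368
grip_force: 61.1
```

Request:
servo_tool:
  increments:
    - [[3.0, 0, 0, 0.2, 0], [3.0, 0, 0, 0.4, 0], [3.0, 0, 0, 0.5, 0], [3.0, 0, 0, 0.5, 0]]

```text
t: 54.9
tool_pos: [0.6409, -0.261, 0.1419]
tool_rot: [-3.01, -0.899, 0.0]
contact_force: [0.6, -0.4, -2.7]
opening: 0.0371
grip_force: 61.1
```

Tip is below the mouth (0.040) with no resistance. Continue.

Request:
servo_tool:
  increments:
    - [[3.0, 0, 0, 0.4, 0], [3.0, 0, 0, 0.8, 0], [3.0, 0, 0, 1.2, 0], [3.0, 0, 0, 1.4, 0], [3.0, 0, 0, 1.4, 0]]

```text
t: 55.4
tool_pos: [0.6406, -0.2608, 0.1271]
tool_rot: [-3.009, -0.899, 0.001]
contact_force: [0.6, -0.4, -3.2]
opening: 0.0365
grip_force: 61.1
```

Request:
servo_tool:
  increments:
    - [[3.0, 0, 0, 0.3, 0], [3.0, 0, 0, 0.6, 0], [3.0, 0, 0, 0.9, 0], [3.0, 0, 0, 1.2, 0], [3.0, 0, 0, 1.2, 0]]

```text
t: 55.9
tool_pos: [0.6405, -0.2608, 0.1151]
tool_rot: [-3.009, -0.899, 0.001]
contact_force: [0.2, -0.2, -1.8]
opening: 0.0371
grip_force: 61.1
```

Request:
servo_tool:
  increments:
    - [[3.0, 0, 0, 0.1, 0], [3.0, 0, 0, 0.2, 0], [3.0, 0, 0, 0.25, 0], [3.0, 0, 0, 0.25, 0]]

```text
t: 56.3
tool_pos: [0.6409, -0.2609, 0.1133]
tool_rot: [-3.01, -0.899, 0.0]
contact_force: [0.4, -0.0, -2.6]
opening: 0.0366
grip_force: 61.1
```

Request:
servo_tool:
  increments:
    - [[4.2, 0, 0, 0, 0], [5.0, 0, 0, 0, 0], [7.0, 0, 0, 0, 0], [7.0, 0, 0, 0, 0], [7.0, 0, 0, 0, 0]]

```text
t: 56.8
tool_pos: [0.6411, -0.261, 0.1137]
tool_rot: [3.01, 0.899, 0.0]
contact_force: [-0.2, -0.6, 0.6]
opening: 0.0705
grip_force: 0.0
```

Request:
servo_tool:
  increments:
    - [[7.0, 0, 0, -2, 0], [7.0, 0, 0, -5, 0], [7.0, 0, 0, -9, 0], [7.0, 0, 0, -14, 0], [7.0, 0, 0, -17, 0]]

```text
t: 57.3
tool_pos: [0.6418, -0.2614, 0.2885]
tool_rot: [3.006, 0.898, 0.006]
contact_force: [0.1, -0.3, 1.0]
opening: 0.0697
grip_force: 0.0
```

Request:
servo_tool:
  increments:
    - [[7.0, 0, 4, 0, 0], [7.0, 0, 8, 0, 0], [7.0, 0, 12.5, 0, 0], [7.0, 0, 17, 0, 0], [7.0, 0, 21, 0, 0]]

```text
t: 57.8
tool_pos: [0.7568, -0.4382, 0.2831]
tool_rot: [3.01, 0.899, -0.0]
contact_force: [0.6, -0.3, -0.5]
opening: 0.0703
grip_force: 0.0
```

Request:
servo_tool:
  increments:
    - [[7.0, -4, 3, 0, 0], [7.0, -8, 6, 0, 0], [7.0, -8, 6, 0, 0], [7.0, -8, 6, 0, 0]]

```text
t: 58.2
tool_pos: [0.7212, -0.5323, 0.2824]
tool_rot: [-3.01, -0.895, 0.0]
contact_force: [0.2, 0.2, 0.7]
opening: 0.0696
grip_force: 0.0
```

```bash
python3 - <<'E'
from h import *
o=ctrl.get_obs(); print(o['t'],o['tool_pos'])
s,d=cam('side'),cam('top'); cv2.imwrite('pics/z.png',np.hstack([cv2.resize(x['img'][b:b+150,a:a+w,::-1],None,fx=3,fy=3,interpolation=cv2.INTER_CUBIC) for x,a,b,w in((s,190,150,160),(d,220,165,100))]))
E
```

```text
58.2 [ 0.72116924 -0.53226866  0.28243695]
```

View pics/z.png

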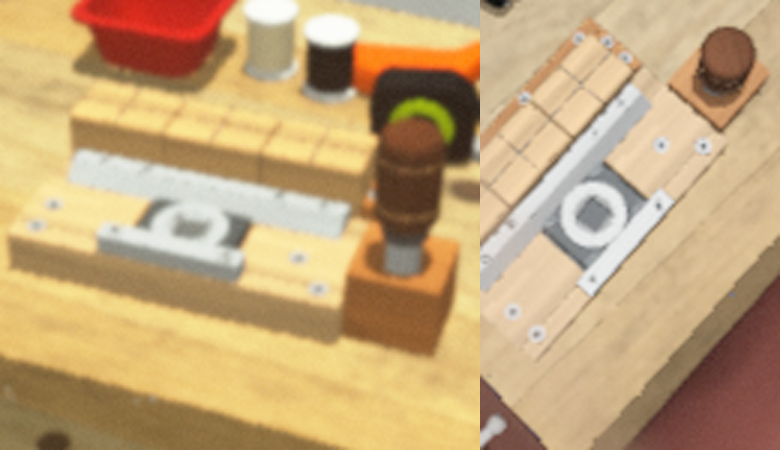

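The three blanks sit flush in the row with the jaw closed against them, and the key stands in its rest at about (410,190). I'll hand the job in.

```bash
python3 -c "
from station import ctrl
print(ctrl.finish_job())"
```

```text
the job is handed in; nothing more can be done
None
```

I clamped all three blanks in the jig, screwed the wedge down until the key slipped at the stop, stood the key back in its rest, and handed the job in at about 58 s; no verdict came back.

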